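# Rehang the lift-off door of the gauge cabinet by feel

## Robot

A 7-joint arm with a two-finger parallel gripper is mounted at the origin on a cart in front of the work surface, level with it; the furniture and walls round the work are solid. World frame = base frame: x ahead of the robot, y to its left, z up, the work surface at z = 0. Lengths are in m, angles in rad, forces in N, time in s.
With the tool pointing down it reaches from about 0.35 to 0.9 m from the base axis. Payload 8.1 kg.
Tool frame: the origin (TCP) lies midway between the tips of the shut fingers; the grasp point (between the pads) lies 19 mm behind it (arm.pinch_z is the distance from the TCP to the grasp point, in m); z points along the fingers, y is the direction in which the jaws open and shut (so a half turn about z gives the same grasp; the last joint's range is limited). The gripper opens to 92 mm and grips with 3 to 60 N. Pads are 19 mm wide; open, the fingers measure 130 mm over their backs; the gripper's body (75 mm by 190 mm) begins 47 mm behind the grasp point.
Start: joints at [1.133, 0.434, 0.025, 1.573, -0.012, 1.134, -0.075], TCP at [0.205, -0.59, 0.227] pointing down, gripper open.
Joint ranges: [-2.62, 2.62], [-0.44, 2.09], [-1.27, 1.32], [0.08, 2.57], [-1.32, 4.46], [0.12, 2], [-2.74, 2.74]. Speed limits (rad/s): [2.22, 2.22, 3.01, 3.01, 3.14, 3.14, 3.14].

## Interface

Orientations are given as a rotation vector (axis times angle).
In Python, from cell import arm, eyes gives the robot as it stands.
- The arm moves only by the tool apply_moves, never from a script. Its argument "targets" is one flat list of numbers, 5 for each row, row after row: the closure, from 0 (fully open) to 1 (shut), then the shift along the tool's x, y, z each as a share of 40 cm, from -1 to 1, then the turn about the tool's z as a share of pi/2 rad, from -1 to 1. A call has 1 to 20 rows; each row shifts and turns the commanded pose from where the row before left it, along the tool's axes as they then stand; what a row does not reach is not made up. A row lasts 1/8 s, in which the tool goes at most 62.5 mm and 10.7 degrees, less where a joint would pass 70% of its speed; a pose out of reach is approached as far as the arm can. A call with a number of a shift or a turn outside -1 to 1 is refused whole. A call with a gripper value outside its range is refused whole. The fingers move at their own pace and stop on an object; "grip_force" is the grip in N (left out, the last holds). Time passes only in rows, so rows that do not move let the fingers close. It gives the time, the measured TCP pose, the force and the opening at its end, in the units of the state.
- arm.observe(): the state, without advancing time (a new reading comes with each control period).
- eyes.get_image(name): name is "scene" or "top" or "wrist"; returns the picture (420x560x3 uint8, red, green, blue); there is no depth.
- eyes.camera_params(name): a dict with "camera_matrix" (3x3 intrinsics, pixels), "xyz" and "attitude" of the camera in the world; the wrist camera has in their place "hand_eye" (4x4, takes a point from camera to tool coordinates, whose origin is the TCP and whose axes are the flange's). Camera axes: x right, y down, z forward; pixel columns grow to the right and rows downward; lengths in m; the calibration is good to about 2 mm. A picture is of the moment at which its call begins: read the wrist's pose just before it. camera_params takes no time and is no camera call.
- arm.sign_off(): hands the job in, once; it reports no verdict.
The state is a dict: "clock": time; "joints": joint angles; "dq": joint speeds; "joint_efforts": joint torques, N m; "position": TCP position; "ee_rot": TCP orientation; "force": force on the tool from outside, world axes, zero at the start; "ft_torque": the same for the moment, N m; "width": opening from 0.0 (shut) to 1.0 (fully open).
Only numpy, scipy, OpenCV 4.12 (cv2) and the standard library are available. Lean on these libraries where they do the work, as an engineer would, in place of code of your own. Each camera call takes 0.05 s, during which the arm holds its last target.

## Task

The blue gauge cabinet has had its glazed door off for cleaning, and the door now stands in the grooved beech rest. Hang it again: with the door upright and standing open, lower it so that its two sockets drop over the two upright pintles together and sit fully home; the hinge bar is adjustable and a few millimetres off its nominal place, so feel for the pintles lightly and never lean on the door with more than about 5 kg, neither there nor when it shuts. Then push the door shut until the spring latch snaps out in front of its edge, let go, and leave the ring gauge, the check weight, the bottle and the screwdriver where they are.

Things in the scene. Friction and masses are not known exactly. Their poses are not given: they have to be found in the camera images.
- door: blue steel door frame with clear pane, loose, about 0.4 kg: 144 wide (its y), 140 high, 12 thick (x). Origin: centre of the panel's underside, z up; starts upright 10 mm over the bench in the rest's groove. Outer face -x, with a 17 mm deep knob at y 60, z 40. Shut, its axes are parallel to the cabinet's; open by an angle a it is turned by +a about the vertical (free edge out to the cabinet's -x)
- door_top (a point): on the door: middle of its top edge. The top rail is 34 high, 12 thick and as wide as the door: grip it here from above
- door_socket (a point): on the door (x 0, y -94, z 26): centre of the mouth of the lower hinge socket. The two sockets are steel sleeves on one upright axis: 24 long, 19 outside, bore 10, open below, capped on top; the upper mouth is 78 mm straight above this one
- door_edge (a point): on the door: middle of the free edge at the outer face, in door axes x -6, y +72, z 80; 166 mm from the hinge axis
- cabinet: small blue open-fronted steel cabinet, fixed: 100 deep (its x), 170 wide (y), 176 high; its front faces -x at x -50. Origin: centre of its underside, z up. Hinge bar on its -y side at the front, latch on its +y side. Two rubber buffers on the front, which give a little, stop the shut door with its outer face at x -73; the hung, shut door reaches from z 22 to z 162
- drip_lip (a point): on the cabinet: middle of the front edge of the lip on its roof, at x -67, z 176; the lip runs from y -45 to y 85, 2.5 thick. It stands 11 mm over the shut door, so the door can be neither hung nor lifted off while shut, only while it stands open, say at a right angle to the front
- hinge_low (a point): on the cabinet (x -67, y -93, z 48): middle of the adjustment of the lower pintle, at the height of the shoulder the socket comes to rest on. The true pintles, screwed fast, stand anywhere within 6 mm of it along the cabinet's x and 3 mm along y, both alike; heights are exact. Let the door come in level, sockets 17 to 35 mm above their seats, then go down
- hinge_high (a point): on the cabinet: the same point for the upper pintle, 78 mm above. Both pintles are upright steel pins 8.4 thick, standing 16 mm above their shoulders, with flat tips 6 mm across (1.3 mm chamfer). Each stands on a knuckle 19 thick and 18 high
- latch (a joint): spring latch on the cabinet: how far its brass bolt is pushed aside toward the cabinet's +y (m). At 0 it is fully out and overlaps the shut door's edge by about 6 mm (3 to 10). The closing door pushes it aside over a 25 degree bevel (some 2 to 5 N at the edge), and it springs back to 0 in front of the door when that is home
- latch_tip (a point): tip of the latch bolt, at cabinet x -78, y 66, z 80; the bolt is 26 mm high, its housing reaches out to cabinet y 107 and from z 63 to z 97
- rest: beech block, fixed, 64 (x) x 112 (y) x 30 high, with a groove 14 wide and 20 deep along its y in which the door stands; origin: centre of its underside
- ring_gauge: grey steel ring 48 across, 14 high, loose on the floor of the cabinet; origin: centre of its underside
- test_weight: small steel check weight with a knob, 22 across, 37 high, loose on the cabinet's mid shelf; origin: centre of its underside
- solvent_bottle: white squeeze bottle with red spout, 46 across, 130 high, standing loose on the bench; origin: centre of its underside
- screwdriver: small screwdriver with amber handle, 153 long (its y), 19 thick, lying loose on the bench; origin: under its middle

How it is judged:
On the way:
1. the door stands upright with both sockets fully down on the pintles (z of door_socket in the frame of cabinet between 0.0445 and 0.0515 m and horizontal distance between door_socket and hinge_low below 0.0082 m and angle between door's own z axis and vertical below 0.06 rad), for 0.2 s.
At the end, for the whole second after the job is handed in: the door hangs upright (within 3.4 degrees), both sockets home on the pintle shoulders (within 3.5 mm in height, 8.2 mm of the nominal hinge point), shut (free edge within 4.5 mm of home) with the latch bolt out again (within 3 mm) in front of it, at rest and let go (all of step 1 and x of door_edge in the frame of cabinet above -0.0775 m and value of joint latch below 0.003 m and linear speed of door below 0.02 m/s); the robot touches nothing.
It fails at once if the door is pressed against the cabinet, its hinge or its latch with more than 60 N (contact force between door and cabinet above 60 N).
It fails at once if a ring gauge in the cabinet is moved by more than 25 mm (distance of ring_gauge from where it was at the start of the episode above 0.025 m).
It fails at once if the check weight in the cabinet is moved by more than 25 mm (distance of test_weight from where it was at the start of the episode above 0.025 m).
It fails at once if the bottle is moved by more than 25 mm (distance of solvent_bottle from where it was at the start of the episode above 0.025 m).
It fails at once if the screwdriver is moved by more than 25 mm (distance of screwdriver from where it was at the start of the episode above 0.025 m).
It also fails if it takes over 72 s, if anything falls off the work surface, if the arm or the gripper's body presses on something with over 40 N, if the wrist force passes 120 N, or if a joint passes its speed limit or range.

## Working session

There is one attempt and no reset: what is moved stays moved. The work goes in short steps, Python scripts to look and compute and a tool call to move; the robot and the scene stay as the last step left them, time stands still between calls to the robot, and variables do not carry over. Pictures are saved under pics/ and viewed, and the job is handed in when it is done.

Besides the shell and the picture viewer there is one more tool, called after "Call:" as name(argument=value, ...) on one line, values as JSON. apply_moves: Moves the arm, as the interface text tells. Its arguments: {"type":"object","properties":{"targets":{"type":"array"},"grip_force":{"type":"number"}},"required":["targets"]}

```bash
ls; mkdir -p pics; python3 - <<'E'
from cell import arm, eyes
import cv2
print(arm.observe()); print(arm.pinch_z)
for n in ["scene","top","wrist"]:
    im=eyes.get_image(n); cv2.imwrite(f"pics/{n}0.png",im[:,:,::-1]); print(n,eyes.camera_params(n))
E
```

```text
pics
{'clock': 0.0, 'joints': array([ 1.13339171,  0.43520668,  0.02497011,  1.57411753, -0.01161866,
        1.13400748, -0.07510514]), 'dq': array([ 0.00131997, -0.00019701,  0.00162809, -0.00227689,  0.00082044,
        0.00052431,  0.00035161]), 'joint_efforts': array([-4.69493643e-04, -6.67861319e+01,  9.84351262e-01, -3.14460719e+01,
       -6.07128488e-02,  4.28659958e-02,  9.25015524e-05]), 'position': array([ 0.20514415, -0.58981514,  0.22594717]), 'ee_rot': array([-3.09617300e+00, -5.23074857e-01,  6.10723201e-04]), 'force': array([-0.35349763, -0.12343266, -0.08071972]), 'ft_torque': array([ 0.01424663,  0.02605076, -0.00111301]), 'width': 0.9986556739704637}
0.0188
scene {'camera_matrix': array([[501.66609268,   0.        , 273.15595177],
       [  0.        , 501.66609268, 202.60457612],
       [  0.        ,   0.        ,   1.        ]]), 'xyz': array([-0.38769877, -0.65534472,  0.85679866]), 'attitude': array([-1.96333599,  0.97245407, -0.52599318])}
top {'camera_matrix': array([[425.55124201,   0.        , 281.57387631],
       [  0.        , 425.55124201, 206.42126961],
       [  0.        ,   0.        ,   1.        ]]), 'xyz': array([ 0.03541683, -0.07057076,  0.93454541]), 'attitude': array([-2.12732449,  1.6726013 , -0.45306333])}
wrist {'camera_matrix': array([[311.93119739,   0.        , 283.42477436],
       [  0.        , 311.93119739, 210.28483889],
       [  0.        ,   0.        ,   1.        ]]), 'hand_eye': array([[ 2.12052815e-04, -9.63821179e-01, -2.66549602e-01,
         7.27179403e-02],
       [ 9.99999967e-01,  1.64959578e-04,  1.99067161e-04,
        -3.74158775e-04],
       [-1.47895236e-04, -2.66549636e-01,  9.63821181e-01,
        -1.57513058e-01],
       [ 0.00000000e+00,  0.00000000e+00,  0.00000000e+00,
         1.00000000e+00]])}
```

View pics/scene0.png

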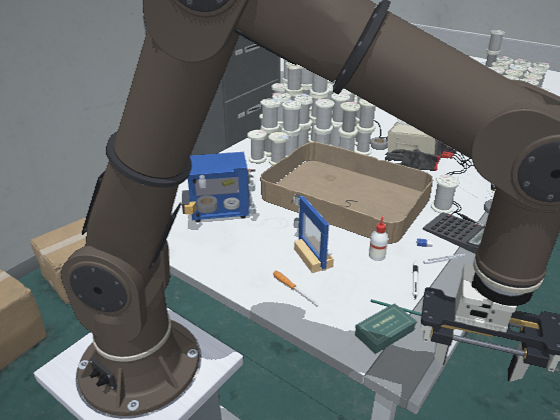

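View pics/top0.png

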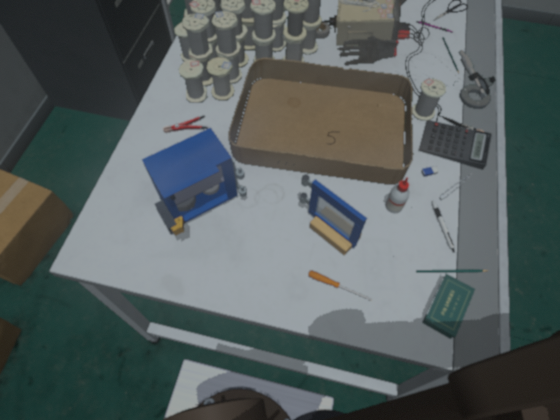

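View pics/wrist0.png

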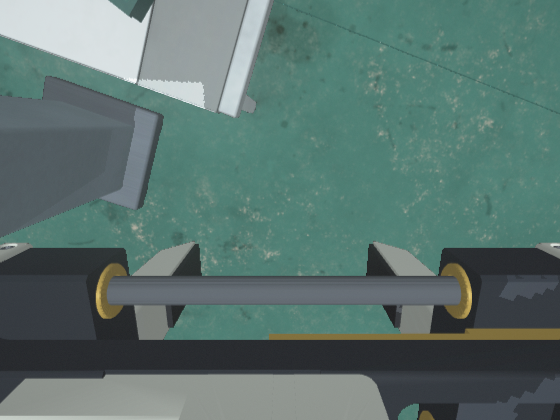

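```bash
cat > h.py <<'E'
import numpy as np, cv2
from scipy.spatial.transform import Rotation as R
from cell import arm, eyes
def cam(n,state=None):
    p=eyes.camera_params(n); K=p["camera_matrix"]
    if n!="wrist": return K,R.from_rotvec(p["attitude"]).as_matrix(),np.array(p["xyz"])
    s=state or arm.observe(); T=np.eye(4);T[:3,:3]=R.from_rotvec(s["ee_rot"]).as_matrix();T[:3,3]=s["position"]
    M=T@p["hand_eye"]; return K,M[:3,:3],M[:3,3]
def proj(c,P):
    K,Rm,t=c; q=(np.atleast_2d(P)-t)@Rm; q=q@K.T; return q[:,:2]/q[:,2:]
def ray(c,uv):
    K,Rm,t=c; d=Rm@np.linalg.inv(K)@np.array([uv[0],uv[1],1.]); return t,d/np.linalg.norm(d)
def onz(c,uv,z):
    t,d=ray(c,uv); return t+d*(z-t[2])/d[2]
def tri(*cu):
    A=np.zeros((3,3));b=np.zeros(3)
    for c,uv in cu:
        t,d=ray(c,uv); M=np.eye(3)-np.outer(d,d); A+=M;b+=M@t
    p=np.linalg.solve(A,b); return p,[np.linalg.norm((np.eye(3)-np.outer(ray(c,uv)[1],ray(c,uv)[1]))@(p-c[2])) for c,uv in cu]
def snap(n,f):
    s=arm.observe(); im=eyes.get_image(n)[:,:,::-1].copy(); cv2.imwrite("pics/%s.png"%f,im); return im,cam(n,s)
def crop(im,x,y,w,h,k,f):
    o=cv2.resize(im[y:y+h,x:x+w],None,fx=k,fy=k,interpolation=cv2.INTER_CUBIC)
    for i in range(0,w,10): cv2.putText(o,str(x+i),(i*k,8),0,.3,(0,255,255),1) if i%20==0 else None; cv2.line(o,(i*k,10),(i*k,14),(0,255,255),1)
    for i in range(0,h,10): cv2.putText(o,str(y+i),(0,i*k+4),0,.3,(0,255,255),1) if i%20==0 else None
    cv2.imwrite("pics/%s.png"%f,o)
E
python3 - <<'E'
from h import *
for n in ["scene","top"]:
    im=cv2.imread(f"pics/{n}0.png")
    if n=="scene": crop(im,170,140,110,90,7,"s_cab");crop(im,270,180,130,110,6,"s_door")
    else: crop(im,135,120,120,120,5,"t_cab");crop(im,290,165,130,100,6,"t_door")
print(onz(cam("scene"),(250,214),0),onz(cam("top"),(240,212),0))
E
```

```text
[0.573011   0.17149652 0.        ] [0.51319564 0.14167779 0.        ]
```

View pics/s_cab.png

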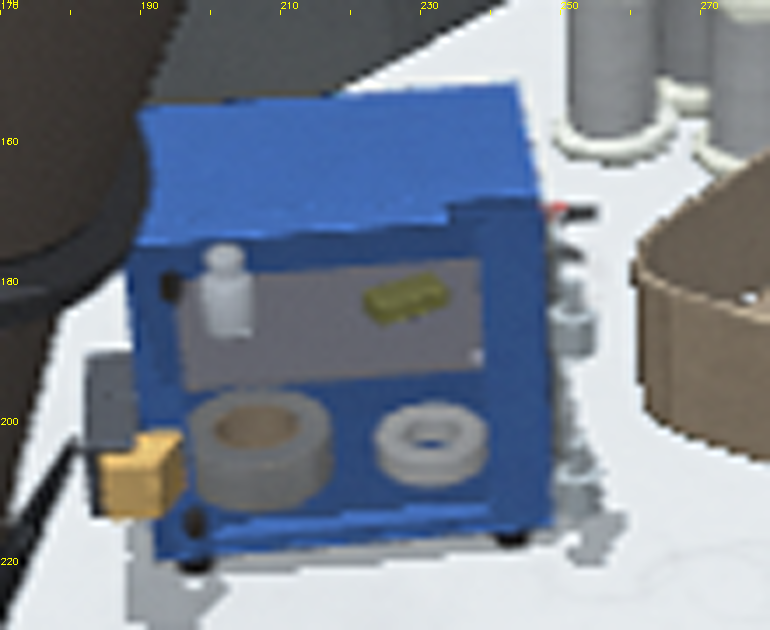

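View pics/t_cab.png

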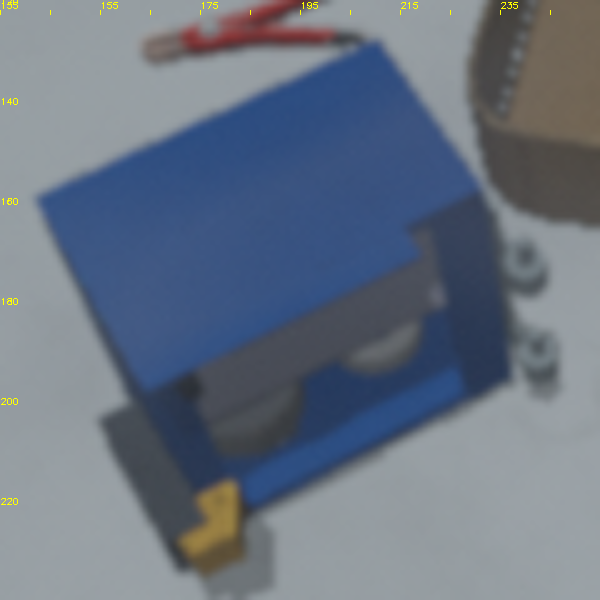

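View pics/s_door.png

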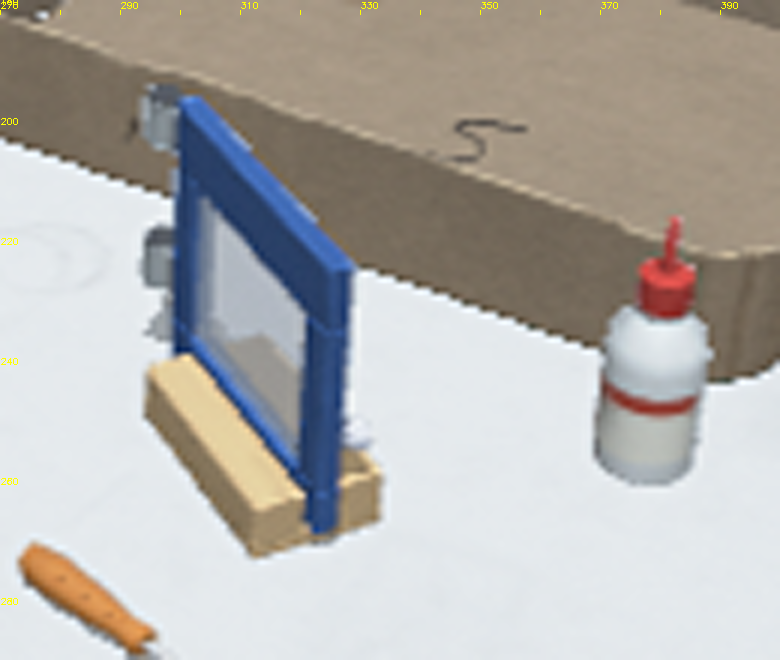

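View pics/t_door.png

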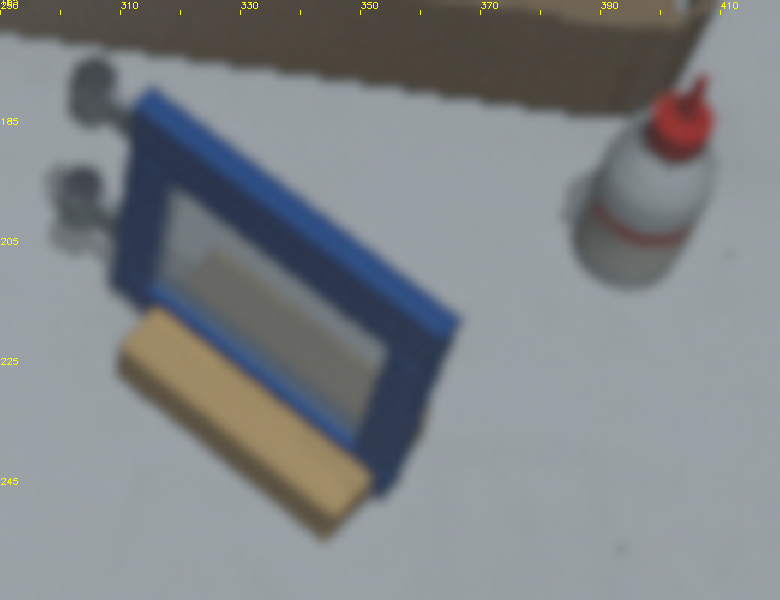

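```bash
python3 - <<'E'
from h import *
S,T=cam("scene"),cam("top")
s=lambda x,y,x0,y0,k:(x0+x/k-.5+.5/k,y0+y/k-.5+.5/k)
sc=lambda x,y:s(x,y,170,140,7); tc=lambda x,y:s(x,y,135,120,5)
sd=lambda x,y:s(x,y,270,180,6); td=lambda x,y:s(x,y,290,165,6)
pts={"backR":(sc(518,82),tc(378,40),.176),"frontR":(sc(542,200),tc(478,188),.176),"lipR":(sc(448,222),tc(418,255),.176),"lipL":(sc(133,245),tc(146,390),.176),
"base_frontR":(sc(552,530),tc(512,382),None),
"ptl":(sc(568,285),tc(527,247),None),"ptl2":(sc(578,455),tc(542,338),None),
"dTopL":(sd(188,97),td(143,97),.15),"dTopRnear":(sd(330,270),td(443,337),.15),"dTopRfar":(sd(352,265),td(462,320),.15),
"dSockTop":(sd(160,88),td(92,70),None),
"botspout":(sd(672,220),td(702,78),None),
"latchtip":(sc(182,435),tc(232,482),None)}
for k,(a,b,z) in pts.items():
    p,e=tri((S,a),(T,b)); print(k,p.round(4),np.round(e,4), *( [onz(S,a,z).round(4)[:2],onz(T,b,z).round(4)[:2]] if z else []))
E
```

```text
backR [0.619  0.2289 0.1765] [0.0008 0.0008] [0.6208 0.2295] [0.6186 0.2295]
frontR [0.555  0.1624 0.1697] [0.0009 0.0009] [0.5473 0.1547] [0.5498 0.1609]
lipR [0.5121 0.1756 0.1741] [0.0013 0.0013] [0.511  0.1729] [0.5096 0.1756]
lipL [0.422  0.2632 0.1741] [0.0031 0.0031] [0.4226 0.2593] [0.4183 0.2641]
base_frontR [0.5497 0.1586 0.0129] [0.0007 0.0007]
ptl [0.5459 0.1405 0.1425] [0.0006 0.0006]
ptl2 [0.5501 0.1411 0.0585] [0.001 0.001]
dTopL [ 0.5498 -0.0274  0.1518] [0.0007 0.0007] [ 0.5531 -0.0259] [ 0.5503 -0.0269]
dTopRnear [ 0.4776 -0.1479  0.1509] [0.0002 0.0002] [ 0.479  -0.1473] [ 0.4779 -0.1478]
dTopRfar [ 0.4856 -0.1534  0.1512] [0.0002 0.0002] [ 0.4874 -0.1525] [ 0.4861 -0.1534]
dSockTop [ 0.5615 -0.0055  0.1431] [0.0005 0.0005]
botspout [ 0.6224 -0.2296  0.1303] [0.0001 0.0001]
latchtip [0.4257 0.2465 0.0907] [0.0004 0.0004]
```

```bash
cat >> h.py <<'E'
def yaw(s=None):
    s=s or arm.observe(); M=R.from_rotvec(s["ee_rot"]).as_matrix(); return np.degrees(np.arctan2(M[1,0],M[0,0])),M
def need(target,yawdeg=None):
    "shares after turning to yawdeg (tool x yaw) first"
    s=arm.observe(); y,M=yaw(s); 
    turn=0
    if yawdeg is not None:
        turn=(y-yawdeg+180)%360-180; M=M@R.from_euler('z',turn,degrees=True).as_matrix()
    d=M.T@(np.array(target)-s["position"]); print("yaw now %.2f tilt %.2fdeg"%(y,np.degrees(np.arccos(-M[2,2]))),"turn share %.4f"%(turn/90),"shift mm",(d*1000).round(1),"share",(d/.4).round(4), "rows>=",np.abs(d).max()/.0625)
E
python3 - <<'E'
from h import *
need([.481,.072,.30],45.5)
E
```

```text
yaw now 19.18 tilt 0.07deg turn share -0.2924 shift mm [ 665.5 -267.3  -73.3] share [ 1.6637 -0.6684 -0.1833] rows>= 10.647585950510026
```

Call:
apply_moves(targets=[0,0,0,-0.092,-0.1,0,0,0,-0.092,-0.1,0,0,0,0,-0.0924,0,0.1189,-0.0477,0,0,0,0.1189,-0.0477,0,0,0,0.1189,-0.0477,0,0,0,0.1189,-0.0477,0,0,0,0.1189,-0.0477,0,0,0,0.1189,-0.0477,0,0,0,0.1189,-0.0477,0,0,0,0.1189,-0.0477,0,0,0,0.1189,-0.0477,0,0,0,0.1189,-0.0477,0,0,0,0.1189,-0.0477,0,0,0,0.1189,-0.0477,0,0,0,0.1189,-0.0477,0,0,0,0.1189,-0.0477,0,0,0,0,0,0,0,0,0,0,0,0,0,0,0,0,0])

```text
clock: 2.65
position: [0.4813, 0.0703, 0.3002]
ee_rot: [2.898, 1.211, -0.001]
force: [-0.3, 0.1, 0.5]
width: 0.997
```

```bash
python3 - <<'E'
from h import *
im,c=snap("wrist","w1"); need([.481,.072,.30],45.5)
for z,h in ((.064,.0),(.142,0)): print(proj(c,[.547,.139,z]))
im,c=snap("top","t1");crop(im,290,165,130,100,6,"t1d")
E
```

```text
yaw now 45.37 tilt 0.04deg turn share -0.0015 shift mm [ 0.9 -1.4  0.3] share [ 0.0023 -0.0035  0.0008] rows>= 0.0225070784950968
[[281.86076245 104.50908711]]
[[281.55372328  99.68122649]]
```

View pics/w1.png

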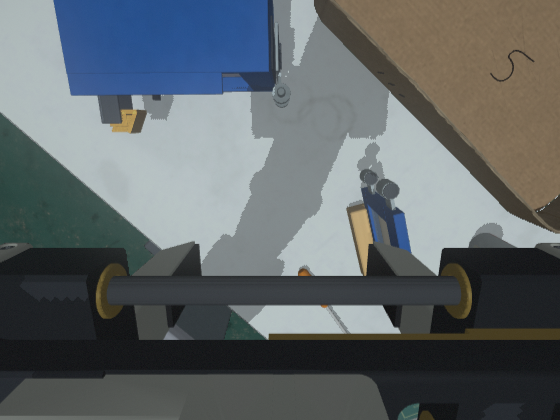

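```bash
python3 - <<'E'
from h import *
im=cv2.imread("pics/w1.png"); crop(im,200,50,110,75,7,"w1a"); crop(im,50,60,110,80,7,"w1b")
E
```

```text
(no output)
```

View pics/w1a.png

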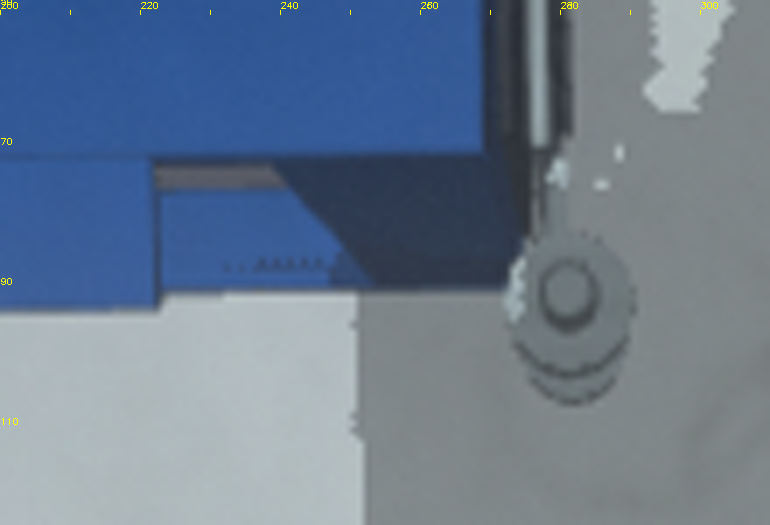

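View pics/w1b.png

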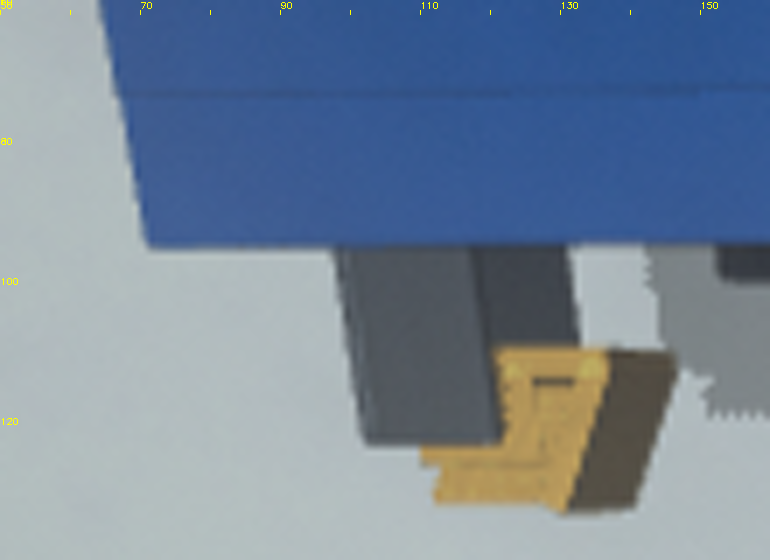

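```bash
python3 - <<'E'
from h import *
from scipy.optimize import least_squares
s=arm.observe(); c=cam("wrist",s)
f=.43
uv=np.array([(71.1,95.1),(222.9,94.3),(269.1,71.7)])-f
loc=np.array([(-.067,.085),(-.067,-.045),(-.050,-.085)])
W=np.array([onz(c,u,.176)[:2] for u in uv]); print(W.round(4))
def res(p):
    a=p[2]; M=np.array([[np.cos(a),-np.sin(a)],[np.sin(a),np.cos(a)]]); return (loc@M.T+p[:2]-W).ravel()
o=least_squares(res,[.5275,.2523,.8]); print(o.x.round(4),np.degrees(o.x[2]),(res(o.x)*1000).round(1))
a=o.x[2]; M=np.array([[np.cos(a),-np.sin(a)],[np.sin(a),np.cos(a)]])
print("nominal hinge",o.x[:2]+M@[-.067,-.093])
P=onz(c,np.array((281.3,91.4))-f,.142); print("pintle hi",P, "cab",M.T@(P[:2]-o.x[:2]))
# door sockets, rough
im=cv2.imread("pics/w1.png"); crop(im,340,130,80,80,7,"w1c")
E
```

```text
[[0.4209 0.2662]
 [0.5132 0.1761]
 [0.5537 0.161 ]]
[0.5279 0.2555 0.8003] 45.85278929103265 [-0.7  0.5  0.3  0.   0.3 -0.5]
nominal hinge [0.54793509 0.14266583]
pintle hi [0.55221951 0.1453106  0.142     ] cab [-0.06211812 -0.0942322 ]
```

View pics/w1c.png

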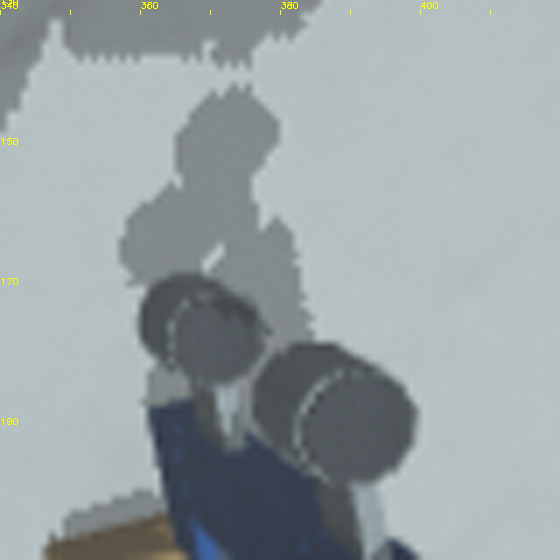

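```bash
python3 - <<'E'
from h import *
need([.519,-.0906,.30],59)
E
```

```text
yaw now 45.38 tilt 0.04deg turn share -0.1514 shift mm [-118.8  115.2    0.5] share [-0.2969  0.2879  0.0012] rows>= 1.9001794716454194
```

Call:
apply_moves(targets=[0,0,0,0,-0.1,0,0,0,0,-0.0514,0,-0.099,0.096,0,0,0,-0.099,0.096,0,0,0,-0.099,0.096,0,0,0,0,0,0,0,0,0,0,0,0])

```text
clock: 3.62
position: [0.5191, -0.0893, 0.3003]
ee_rot: [-2.733, -1.548, -0.0]
force: [-0.1, 1.1, -0.6]
width: 1.0
```

```bash
python3 - <<'E'
from h import *
im,c=snap("wrist","w2"); need([.519,-.0906,.30],59)
E
```

```text
yaw now 59.16 tilt 0.02deg turn share 0.0018 shift mm [-2.   1.   0.5] share [-0.0049  0.0025  0.0011] rows>= 0.031381025298662664
```

View pics/w2.png

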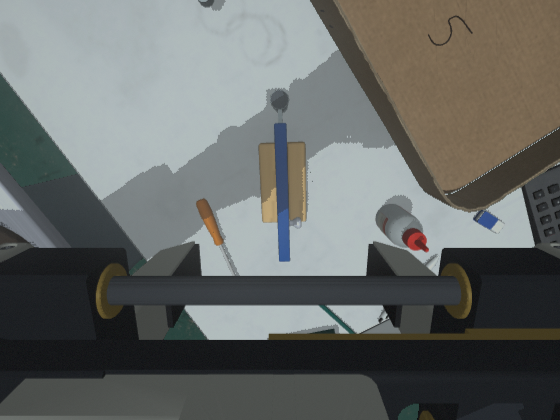

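```bash
python3 - <<'E'
from h import *
s=arm.observe(); c=cam("wrist",s); im=cv2.imread("pics/w2.png")
crop(im,255,80,55,80,10,"w2a"); crop(im,260,200,50,70,8,"w2b")
hsv=cv2.cvtColor(im,cv2.COLOR_BGR2HSV); m=cv2.inRange(hsv,(105,130,60),(125,255,255)); m[:,:250]=0;m[:,320:]=0;m[265:]=0;m[:115]=0
ys,xs=np.nonzero(m); r=cv2.minAreaRect(np.stack([xs,ys],1).astype(np.float32)); print(r, len(xs)); B=cv2.boxPoints(r); 
W=np.array([onz(c,b,.15)[:2] for b in B]); print(W.round(4), W.mean(0))
for i in range(4): d=W[(i+1)%4]-W[i]; print(np.linalg.norm(d),np.degrees(np.arctan2(d[1],d[0])))
E
```

```text
((283.0443420410156, 234.65216064453125), (51.039188385009766, 9.954179763793945), 87.79740142822266) 495
[[ 0.5081 -0.0951]
 [ 0.5171 -0.1   ]
 [ 0.49   -0.1498]
 [ 0.4806 -0.1447]] [ 0.49893573 -0.12242467]
0.010188331770330213 -28.55767902786402
0.0566891249236878 -118.52603239832055
0.01067051915310005 151.5420166902399
0.05670947544057188 60.98679517605431
```

View pics/w2a.png

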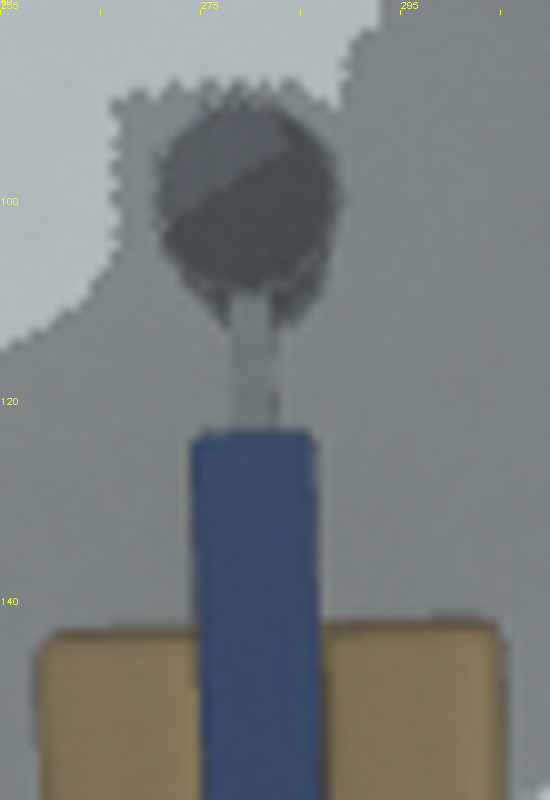

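View pics/w2b.png

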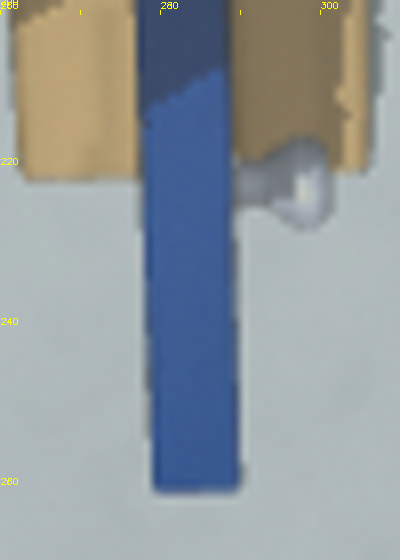

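```bash
python3 - <<'E'
from h import *
c=cam("wrist",arm.observe())
a=onz(c,(279.9,122.6),.15)[:2]; b=onz(c,(284.15,260.85),.15)[:2]; k=onz(c,(279.3,99.0),.138)[:2]
d=a-b; print(a,b,np.linalg.norm(d),"tool x yaw",np.degrees(np.arctan2(d[1],d[0])),"mid",(a+b)/2)
u=d/np.linalg.norm(d); m=(a+b)/2; print("socket meas",k,"along",(k-m)@u,"lat",np.cross(u,k-m), "pred",m+u*.094)
g=m+u*.02
for y in [None]: need([*m,.15+0.0188-.022],np.degrees(np.arctan2(d[1],d[0])))
E
```

```text
[ 0.5546003  -0.02334563] [ 0.48499161 -0.14804092] 0.14280856563307529 tool x yaw 60.82842438615496 mid [ 0.51979596 -0.08569327]
socket meas [ 0.56535942 -0.00407612] along 0.09347399551550642 lat -2.0059930570109907e-06 pred [ 0.56561405 -0.00361586]
yaw now 59.16 tilt 0.02deg turn share -0.0185 shift mm [  2.6  -0.8 153.7] share [ 0.0066 -0.0019  0.3841] rows>= 2.4585523474409405<stdin>:5: DeprecationWarning: Arrays of 2-dimensional vectors are deprecated. Use arrays of 3-dimensional vectors instead. (deprecated in NumPy 2.0)
```

Call:
apply_moves(targets=[0,0.0066,-0.0019,0,-0.0185,0,0,0,0.125,0,0,0,0,0.125,0,0,0,0,0.125,0,0,0,0,0.09,0,0,0,0,0,0,0,0,0,0,0], grip_force=30)

```text
clock: 4.55
position: [0.5212, -0.0859, 0.1158]
ee_rot: [2.708, 1.591, 0.003]
force: [0.7, -1.6, 0.1]
width: 0.997
```

```bash
python3 - <<'E'
from h import *
im,c=snap("wrist","w3"); need([.5198,-.0857,.114],60.83); print(arm.observe()["force"])
E
```

```text
yaw now 60.84 tilt 0.16deg turn share 0.0002 shift mm [-0.5 -1.7  2.2] share [-0.0011 -0.0042  0.0054] rows>= 0.03473324812101208
[ 0.82221892 -0.58515581 -0.40134832]
```

View pics/w3.png

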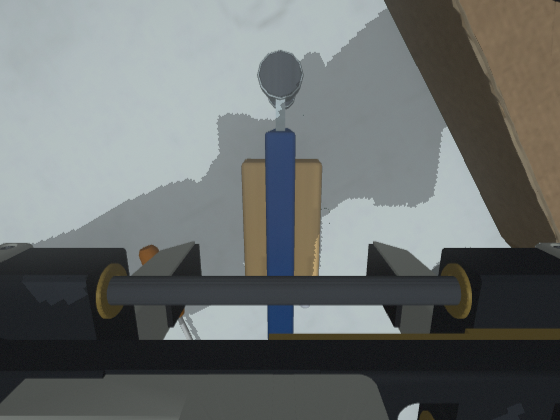

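Call:
apply_moves(targets=[0,-0.0011,-0.0042,0.004,0,0,0,0,0,0,1,0,0,0,0,1,0,0,0,0,1,0,0,0,0,1,0,0,0,0,1,0,0,0,0,1,0,0,0,0], grip_force=30)

```text
clock: 5.6
position: [0.5185, -0.0862, 0.1127]
ee_rot: [-2.71, -1.589, 0.0]
force: [0.4, -0.5, -0.6]
width: 0.397
```

```bash
python3 - <<'E'
from h import *
im,c=snap("wrist","w4"); need([.5198,-.0857,.114],60.83); s=arm.observe();print(s["force"],s["width"]*92)
E
```

```text
yaw now 60.79 tilt 0.00deg turn share -0.0005 shift mm [ 1.   0.9 -1.3] share [ 0.0026  0.0023 -0.0032] rows>= 0.02067745688696687
[ 0.41238516  0.34928013 -0.15941812] 32.59679758910993
```

Fingers still closing (32.6 mm); continue.

Call:
apply_moves(targets=[1,0,0,0,0,1,0,0,0,0,1,0,0,0,0,1,0,0,0,0,1,0,0,0,0])

```text
clock: 6.28
position: [0.5185, -0.0862, 0.1127]
ee_rot: [-2.71, -1.589, 0.0]
force: [-0.3, 0.0, 0.5]
width: 0.129
```

```bash
python3 - <<'E'
from h import *
im,c=snap("wrist","w4"); need([.5198,-.0857,.114],60.83); s=arm.observe();print(s["force"],s["width"]*92)
E
```

```text
yaw now 60.79 tilt 0.00deg turn share -0.0005 shift mm [ 1.1  0.9 -1.3] share [ 0.0027  0.0023 -0.0032] rows>= 0.02030924504980582
[-0.74798695 -0.04419446 -0.00406962] 11.86549083116558
```

Call:
apply_moves(targets=[1,0,0,-0.02,0,1,0,0,-0.05,0,1,0,0,-0.06,0,1,0,0,-0.05,0,1,0,0,0,0,1,0,0,0,0,1,0,0,0,0])

```text
clock: 7.2
position: [0.5178, -0.0862, 0.1837]
ee_rot: [-2.709, -1.589, 0.002]
force: [0.6, 0.5, -3.9]
width: 0.132
```

```bash
python3 - <<'E'
from h import *
s=arm.observe();print(s["force"],s["ft_torque"],s["width"]*92,s["position"])
im,c=snap("wrist","w5"); crop(im,230,20,100,140,5,"w5a")
# target: socket over pintle
P=np.array([.5522,.1453]); y=np.radians(45.85); u=np.array([np.cos(y),np.sin(y)])
need([*(P-.094*u-.05*u),.19],45.85)
im,c=snap("scene","s5"); crop(im,240,120,200,170,4,"s5a")
E
```

```text
[ 0.62824577  0.51276003 -3.86819995] [-0.03183832 -0.0280007   0.01194767] 12.113707262234254 [ 0.51776748 -0.08621788  0.18367521]
yaw now 60.79 tilt 0.10deg turn share 0.1660 shift mm [  46.  -136.6   -6. ] share [ 0.115  -0.3416 -0.0151] rows>= 2.186109767536679
```

View pics/w5a.png

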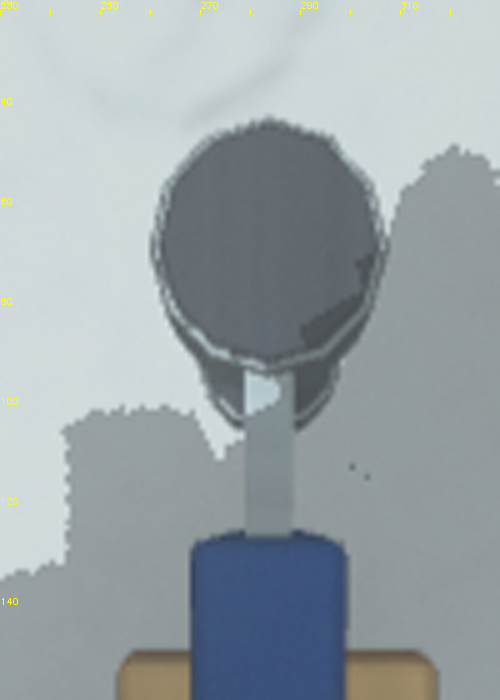

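View pics/s5a.png

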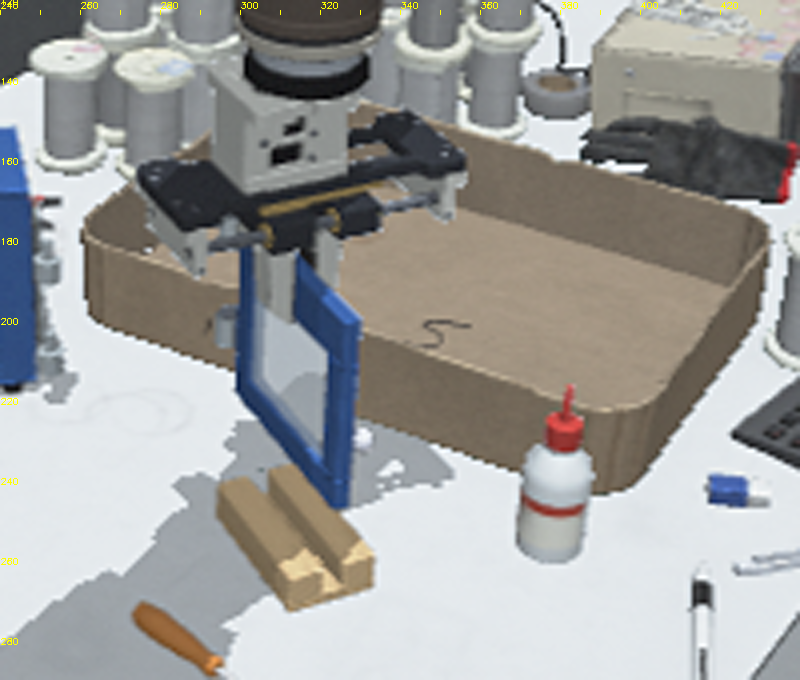

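```bash
python3 - <<'E'
from h import *
s=arm.observe(); c=cam("wrist",s); im=cv2.imread("pics/w5.png")
g=im[20:120,230:330].astype(int)
for z in (.207,.209,.211):
  P=onz(c,(230+269/5-.4,20+243/5-.4),z); M=yaw(s)[1]; print(z,(M.T@(P-s["position"])).round(4))
top=.081+.14
for uv in [(268,130.5-2.2),(299,127.5)]: pass
a=onz(c,(230+192/5-.4,20+545/5-.4),top);b=onz(c,(230+346/5-.4,20+545/5-.4),top);print([(M.T@(q-s["position"])).round(4) for q in (a,b)])
# rotated rect of cap
q=onz(c,(230+269/5-.4,20+535/5-.4),top);print((M.T@(q-s["position"])).round(4))
E
```

```text
0.207 [ 0.0941  0.0003 -0.0231]
0.209 [ 0.0938  0.0003 -0.0251]
0.211 [ 0.0935  0.0003 -0.0271]
[array([ 0.0711, -0.0055, -0.0371]), array([ 0.0711,  0.006 , -0.0371])]
[ 0.0718  0.0003 -0.0371]
```

Call:
apply_moves(targets=[1,0,0,0,0.055,1,0,0,0,0.055,1,0,0,0,0.056,1,0.0288,-0.0854,0,0,1,0.0288,-0.0854,0,0,1,0.0288,-0.0854,0,0,1,0.0288,-0.0854,0,0,1,0,0,0,0,1,0,0,0,0,1,0,0,0,0])

```text
clock: 8.55
position: [0.4529, 0.0411, 0.1845]
ee_rot: [2.894, 1.221, -0.0]
force: [0.6, -0.7, -4.6]
width: 0.131
```

```bash
python3 - <<'E'
from h import *
s=arm.observe();print(s["force"],s["ft_torque"],s["width"]*92,s["position"])
im,c=snap("wrist","w6"); crop(im,230,0,110,150,4,"w6a")
P=np.array([.5522,.1453]); y=np.radians(45.85); u=np.array([np.cos(y),np.sin(y)]); v=np.array([np.sin(y),-np.cos(y)])
for b in (.05,0): need([*(P-.0939*u-.0003*v-b*u),.1497],45.85)
E
```

```text
[ 0.6193597  -0.74067217 -4.63290132] [-0.00565308 -0.02097395  0.00142376] 12.097199573380871 [0.45290507 0.04109815 0.18453454]
yaw now 45.75 tilt 0.02deg turn share -0.0011 shift mm [-0.  -1.6 34.8] share [-0.     -0.0039  0.0871] rows>= 0.5572632299691962
yaw now 45.75 tilt 0.02deg turn share -0.0011 shift mm [50.  -1.6 34.8] share [ 0.125  -0.0039  0.087 ] rows>= 0.79992272157068
```

View pics/w6.png

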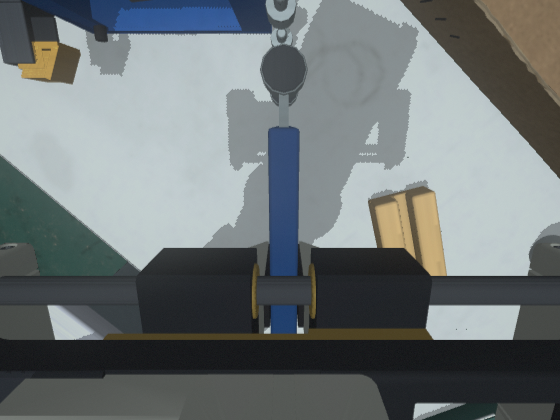

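```bash
python3 - <<'E'
from h import *
im=cv2.imread("pics/w6.png"); crop(im,245,0,75,110,7,"w6a")
E
```

```text
(no output)
```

View pics/w6a.png

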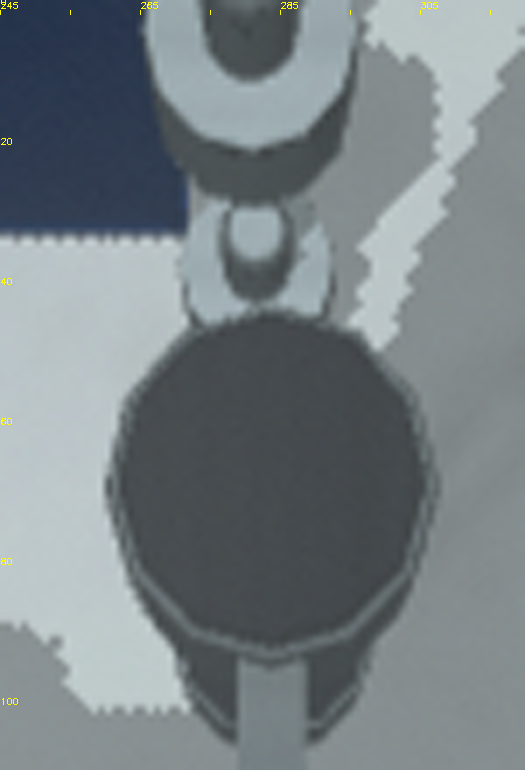

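```bash
python3 - <<'E'
from h import *
s=arm.observe(); c=cam("wrist",s); M=yaw(s)[1]
f=-.43
for n,uv,z in [("lowtip",(245+256/7+f,33.4+f),.064),("hi shoulder",(245+250/7+f,6.4+f),.126),("cap",(245+271/7+f,(310+648)/2/7+f),.2099)]:
    p=onz(c,uv,z); print(n,p,(M.T@(p-s["position"])).round(4))
E
```

```text
lowtip [0.55134417 0.14467857 0.064     ] [ 0.1429 -0.0017  0.1205]
hi shoulder [0.55063834 0.14413094 0.126     ] [ 0.142  -0.0018  0.0585]
cap [0.51838032 0.10841211 0.2099    ] [ 0.0939  0.     -0.0254]
```

Call:
apply_moves(targets=[1,0,-0.0044,0.029,-0.001,1,0,0,0.029,0,1,0,0,0.029,0,1,0,0,0,0,1,0.05,0,0,0,1,0.04,0,0,0,1,0,0,0,0,1,0,0,0,0,1,0,0,0,0])

```text
clock: 9.72
position: [0.476, 0.0688, 0.1499]
ee_rot: [2.893, 1.225, -0.001]
force: [0.1, 0.3, -4.2]
width: 0.127
```

```bash
python3 - <<'E'
from h import *
s=arm.observe();print(s["force"],s["ft_torque"],s["width"]*92,s["position"])
im,c=snap("wrist","w7"); crop(im,230,20,100,100,7,"w7a")
P=np.array([.5518,.145]); y=np.radians(45.85); u=np.array([np.cos(y),np.sin(y)]); v=np.array([np.sin(y),-np.cos(y)])
need([*(P-.0939*u-.0002*v),.1497],45.85)
im,c=snap("scene","s7"); crop(im,180,120,130,110,6,"s7a")
im,c=snap("top","t7"); crop(im,150,120,130,110,6,"t7a")
E
```

```text
[ 0.06008665  0.30326957 -4.19397418] [-0.04463394 -0.01125959 -0.00825751] 11.708312921955002 [0.47603144 0.06875677 0.14987039]
yaw now 45.91 tilt 0.03deg turn share 0.0007 shift mm [13.6  1.   0.2] share [0.0339 0.0025 0.0005] rows>= 0.21712802797948053
```

View pics/w7a.png

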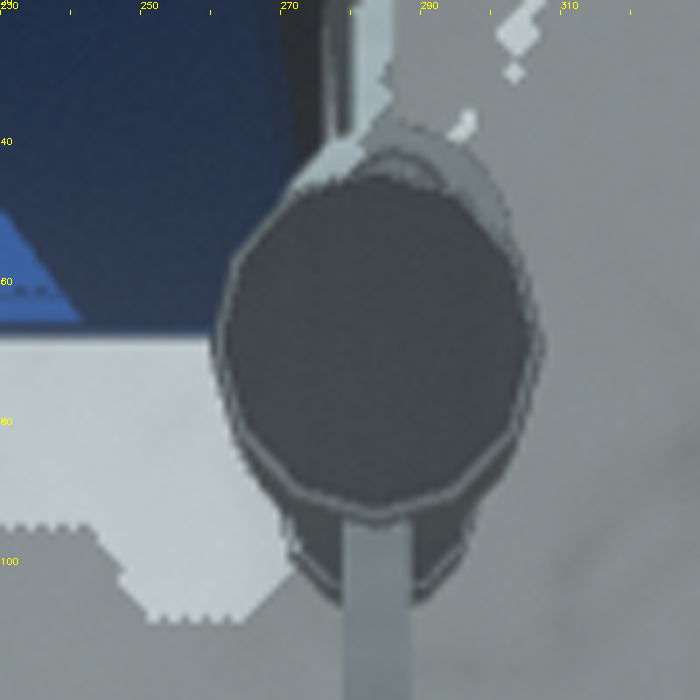

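View pics/s7a.png

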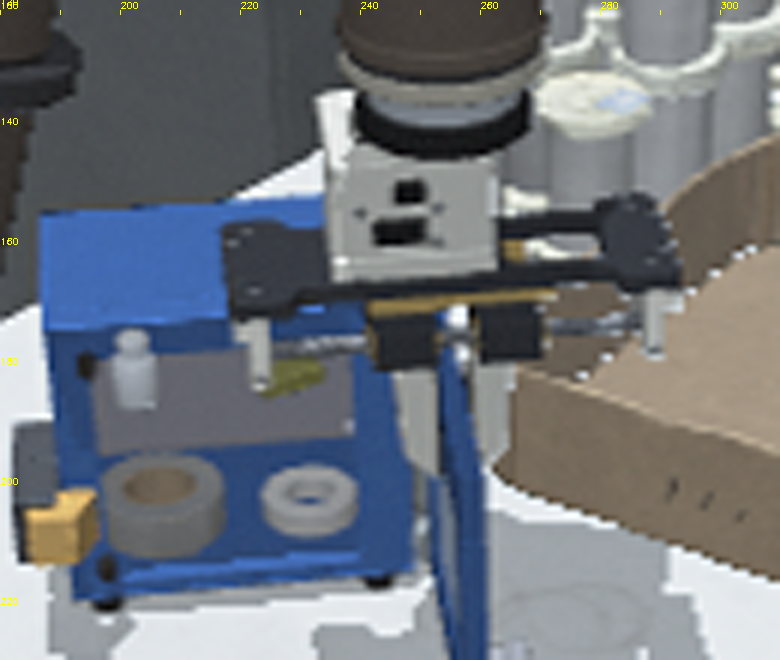

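View pics/t7a.png

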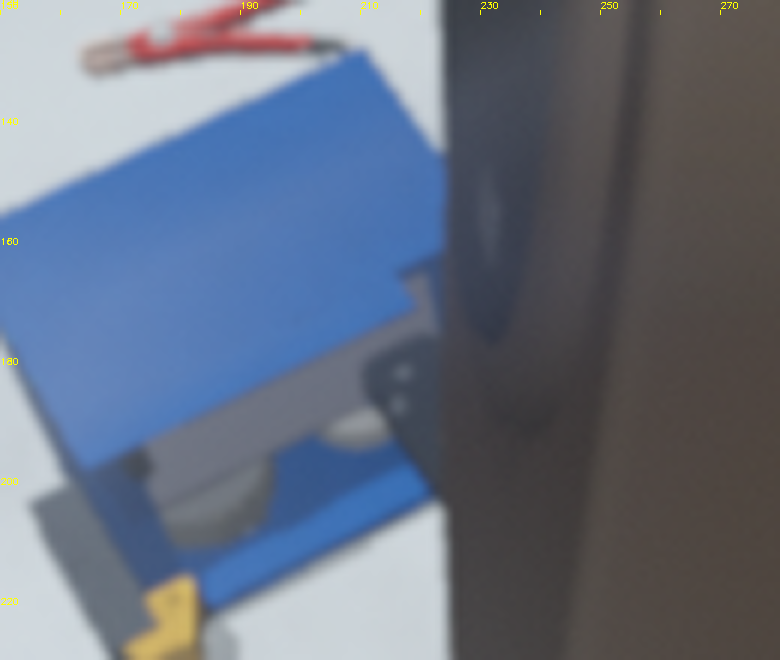

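```bash
python3 - <<'E'
from h import *
s=arm.observe(); c=cam("wrist",s); M=yaw(s)[1]; f=-.43
T=lambda uv,z: print(np.round((M.T@(onz(c,(uv[0]+f,uv[1]+f),z)-s["position"]))*1000,1), onz(c,(uv[0]+f,uv[1]+f),z)[:2].round(4))
T((230+398/7,20+150/7),.1407)   # far side of shaft top
T((230+402/7,20+118/7),.126) # far side of knuckle
T((230+513/7,20+235/7),.126)
T((230+378/7,20+(175+507)/14),.1753) # cap centre
E
```

```text
[111.4   1.5   9.2] [0.5548 0.1477]
[116.9   2.   23.9] [0.5589 0.1514]
[109.   10.4  23.9] [0.5594 0.1398]
[ 93.8   0.1 -25.4] [0.5415 0.1361]
```

Call:
apply_moves(targets=[1,0.0169,0.0031,0,0,1,0.0169,0,0,0,1,0,0,0,0,1,0,0,0.01,0,1,0,0,0.0075,0,1,0,0,0,0,1,0,0,0,0])

```text
clock: 10.75
position: [0.4866, 0.0779, 0.1429]
ee_rot: [2.893, 1.226, -0.0]
force: [-1.0, -0.4, -4.5]
width: 0.13
```

```bash
python3 - <<'E'
from h import *
s=arm.observe();print(s["force"],s["ft_torque"],s["position"])
need([.4863,.0777,.1247],45.85)
im,c=snap("wrist","w8"); crop(im,230,20,100,100,7,"w8a")
E
```

```text
[-0.99557021 -0.37117472 -4.52116429] [-0.04184059 -0.07851388 -0.00408966] [0.48658482 0.07792819 0.14290889]
yaw now 45.93 tilt 0.01deg turn share 0.0009 shift mm [-0.4 -0.  18.2] share [-0.0009 -0.0001  0.0455] rows>= 0.2913427744027915
```

View pics/w8a.png

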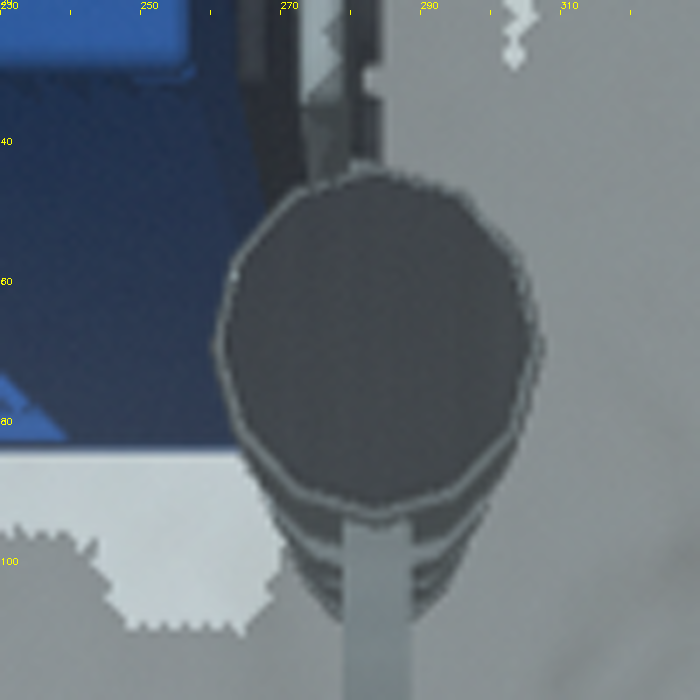

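Call:
apply_moves(targets=[1,0,0,0.0025,0,1,0,0,0.0025,0,1,0,0,0.0025,0,1,0,0,0.0025,0,1,0,0,0,0])

```text
clock: 11.42
position: [0.4866, 0.078, 0.1388]
ee_rot: [-2.893, -1.226, 0.0]
force: [-0.5, 0.1, -5.4]
width: 0.126
```

```bash
python3 - <<'E'
from h import *
s=arm.observe();print(s["force"],s["ft_torque"],s["position"])
E
```

```text
[-0.50205941  0.1344861  -5.37961188] [-0.06186808  0.01205557 -0.00948441] [0.48659355 0.07799804 0.13883017]
```

Call:
apply_moves(targets=[1,0,0,0.0025,0,1,0,0,0.0025,0,1,0,0,0.0025,0,1,0,0,0,0])

```text
clock: 11.92
position: [0.4866, 0.0779, 0.1358]
ee_rot: [2.893, 1.226, -0.0]
force: [0.2, 0.0, -4.4]
width: 0.128
```

```bash
python3 - <<'E'
from h import *
s=arm.observe();print(s["force"],s["ft_torque"],s["position"])
E
```

```text
[ 0.21193804  0.02353738 -4.42621681] [-0.01689836 -0.02241713 -0.0808553 ] [0.48660089 0.07794316 0.13583333]
```

Call:
apply_moves(targets=[1,0,0,0.0025,0,1,0,0,0.0025,0,1,0,0,0.0025,0,1,0,0,0.0025,0,1,0,0,0.0025,0,1,0,0,0,0])

```text
clock: 12.68
position: [0.4866, 0.078, 0.1308]
ee_rot: [-2.893, -1.226, 0.0]
force: [-0.2, 0.5, -4.2]
width: 0.132
```

```bash
python3 - <<'E'
from h import *
s=arm.observe();print(s["force"],s["ft_torque"],s["position"])
im,c=snap("wrist","w9"); crop(im,230,20,100,100,7,"w9a")
im,c=snap("scene","s9"); crop(im,180,120,130,110,6,"s9a")
E
```

```text
[-0.15473516  0.51248427 -4.2306442 ] [-0.04898949 -0.0276451   0.03088758] [0.48659748 0.07799745 0.13083691]
```

View pics/w9a.png

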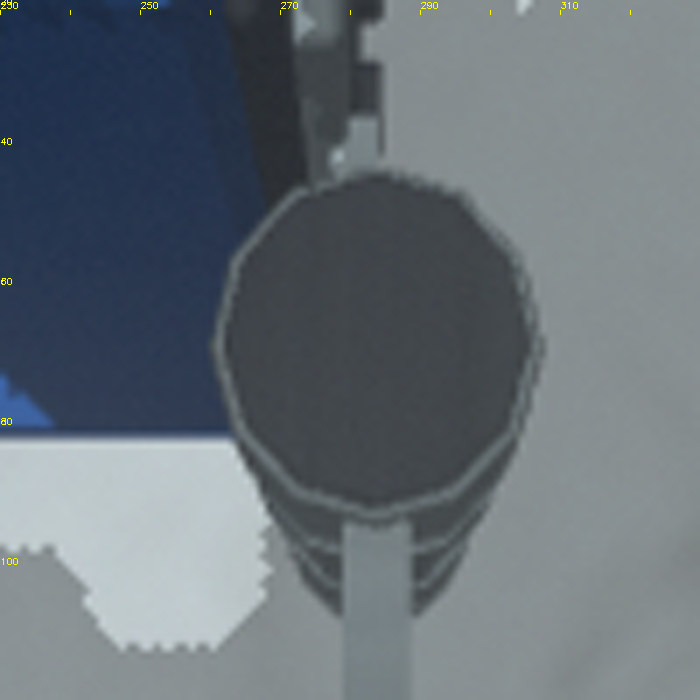

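View pics/s9a.png

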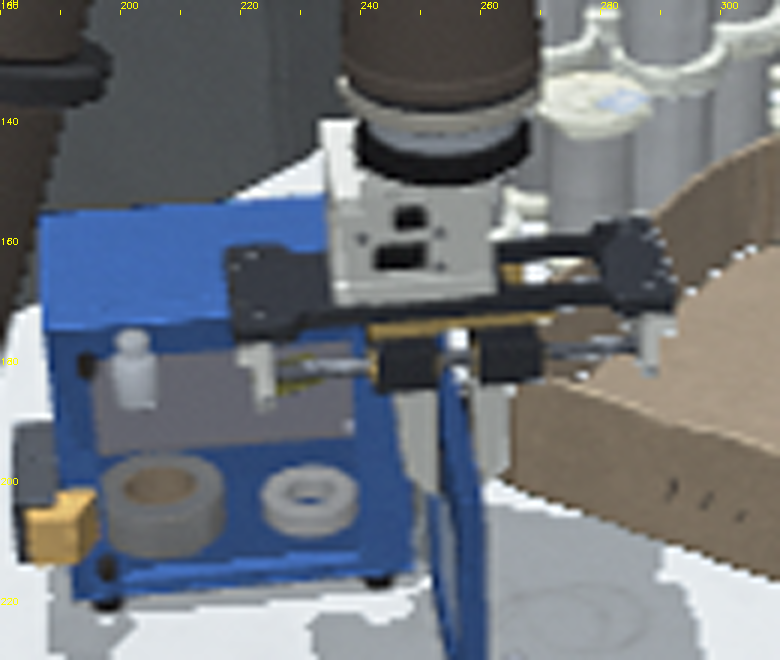

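Call:
apply_moves(targets=[1,0,0,0.0025,0,1,0,0,0.0025,0,1,0,0,0.0025,0,1,0,0,0.0025,0,1,0,0,0.0025,0,1,0,0,0,0])

```text
clock: 13.52
position: [0.4866, 0.0779, 0.1258]
ee_rot: [-2.893, -1.226, 0.0]
force: [-0.0, 0.9, -4.7]
width: 0.132
```

```bash
python3 - <<'E'
from h import *
s=arm.observe();print(s["force"],s["ft_torque"],s["position"])
E
```

```text
[-0.01893996  0.86763774 -4.74214392] [-0.00046175 -0.02352994 -0.01196938] [0.48657379 0.07794624 0.12579907]
```

Call:
apply_moves(targets=[1,0,0,0.0018,0,1,0,0,0.0018,0,1,0,0,0,0])

```text
clock: 13.9
position: [0.4868, 0.078, 0.1246]
ee_rot: [2.892, 1.226, 0.0]
force: [-1.1, -0.9, -2.8]
width: 0.127
```

```bash
python3 - <<'E'
from h import *
s=arm.observe();print(s["force"],s["ft_torque"],s["position"])
E
```

```text
[-1.07139194 -0.88321756 -2.80410139] [0.00183278 0.05772127 0.00131424] [0.48675792 0.07799488 0.12461292]
```

Call:
apply_moves(targets=[1,0,0,0.001,0,1,0,0,0,0])

```text
clock: 14.15
position: [0.4867, 0.0779, 0.1244]
ee_rot: [2.892, 1.226, 0.0]
force: [-2.3, -1.6, 3.3]
width: 0.13
```

```bash
python3 - <<'E'
from h import *
s=arm.observe();print(s["force"],s["ft_torque"],s["position"])
im,c=snap("top","t10"); crop(im,200,130,110,110,6,"t10a")
im,c=snap("wrist","w10"); crop(im,230,20,100,100,7,"w10a")
E
```

```text
[-2.26478636 -1.63642129  3.2996908 ] [-0.02767826  0.26762782  0.06364623] [0.48674958 0.07793172 0.12435256]
```

View pics/w10a.png

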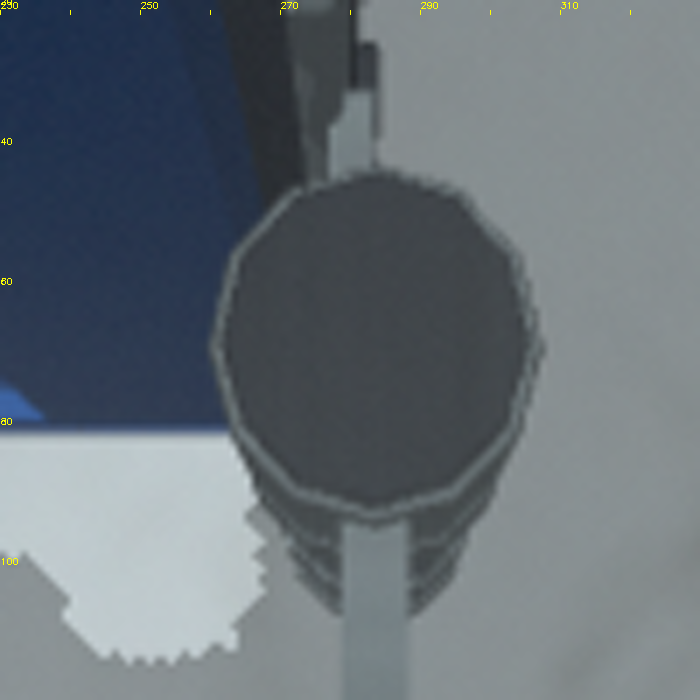

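Call:
apply_moves(targets=[0.6,0,0,-0.0007,0,0.6,0,0,0,0,0.6,0,0,0,0,0.6,0,0,0,0,0.6,0,0,0,0,0.6,0,0,-0.02,0,0.6,0,0,0,0])

```text
clock: 15.12
position: [0.4872, 0.0782, 0.1331]
ee_rot: [2.892, 1.226, 0.002]
force: [0.6, -0.5, -0.4]
width: 0.397
```

```bash
python3 - <<'E'
from h import *
s=arm.observe();print(s["force"],s["ft_torque"],s["position"],s["width"]*92,s["joints"].round(2))
im,c=snap("wrist","w11")
im,c=snap("scene","s11"); crop(im,180,120,130,130,5,"s11a")
E
```

```text
[ 0.60882351 -0.46632778 -0.40913487] [-0.04318786 -0.02082867  0.029352  ] [0.48717542 0.07817627 0.13314283] 36.55915094833139 [ 0.16  0.39 -0.55  1.97  0.27  0.85 -1.3 ]
```

View pics/w11.png

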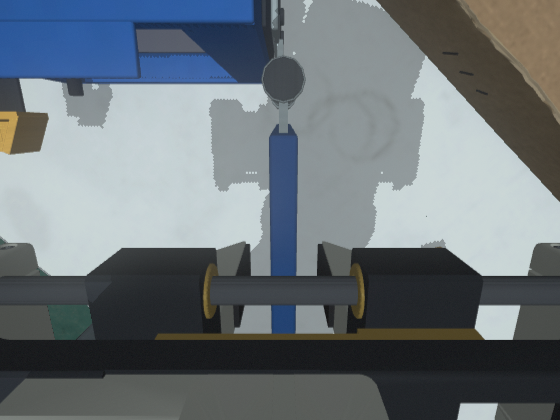

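View pics/s11a.png

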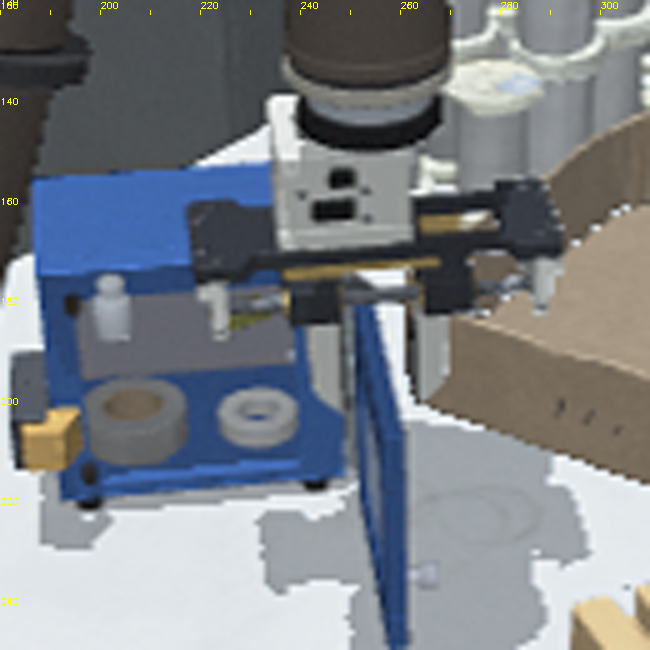

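Call:
apply_moves(targets=[0.6,0,0,-0.08,0,0.6,0,0,-0.08,0,1,-0.0325,0.06,0,0,1,-0.0325,0.06,0,0,1,0,0,0,0,1,0,0,0,0,1,0,0,0,0,1,0,0,0,0])

```text
clock: 16.23
position: [0.5029, 0.0266, 0.1964]
ee_rot: [-2.892, -1.228, 0.0]
force: [-0.2, -0.3, -0.3]
width: 0.003
```

```bash
python3 - <<'E'
from h import *
s=arm.observe();print(s["force"],s["position"],s["width"]*92)
im,c=snap("wrist","w12")
im,c=snap("scene","s12"); crop(im,180,110,150,130,5,"s12a")
im,c=snap("top","t12"); crop(im,150,110,150,130,5,"t12a")
E
```

```text
[-0.2141163  -0.2694744  -0.31092547] [0.50285713 0.02661826 0.19637079] 0.2356571468060317
```

View pics/w12.png

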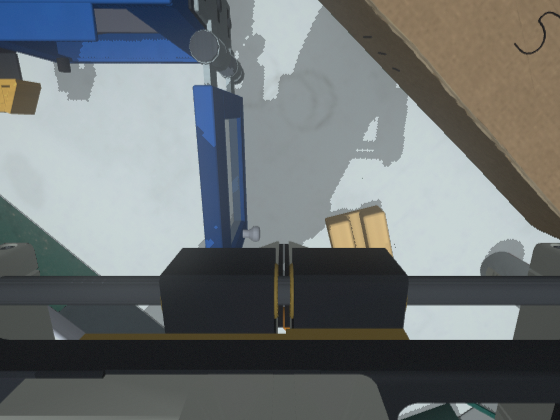

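View pics/s12a.png

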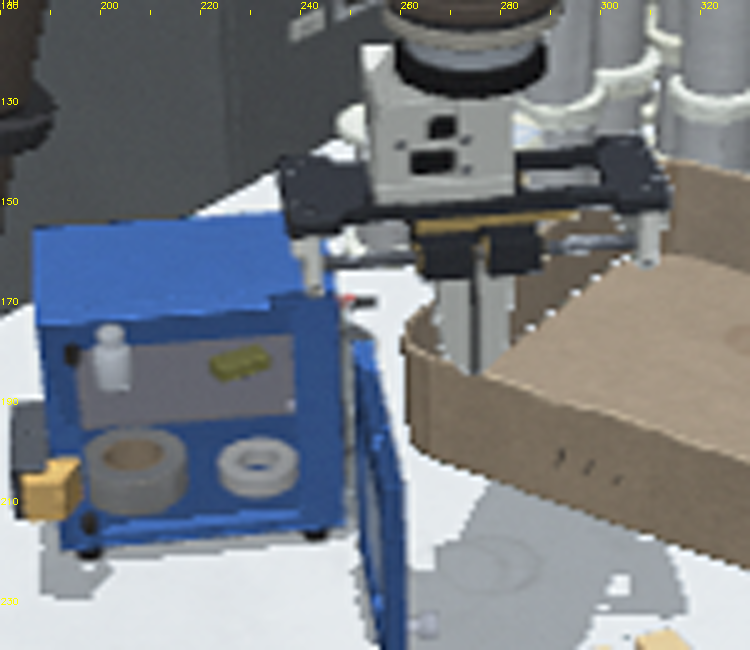

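```bash
cat > plan.py <<'E'
from h import *
s=arm.observe(); y0=np.radians(45.85); O=np.array([.5279,.2555]); Cm=np.array([[np.cos(y0),-np.sin(y0)],[np.sin(y0),np.cos(y0)]])
H=Cm.T@(np.array([.4867,.0779])+.0939*np.array([np.cos(y0),np.sin(y0)])-O); print("H cab",H)
cur=Cm.T@(s["position"][:2]-O); print("TCP cab",cur, "z",s["position"][2])
hx,hy,r=.0095,.019,.120
def C(a):
    a=np.radians(a); return H+r*np.array([-np.sin(a),np.cos(a)])+np.array([-np.cos(a),-np.sin(a)])*(.006+hx*np.cos(a)+hy*np.sin(a))
M=yaw(s)[1][:2,:2]
def share(p): return (M.T@(Cm@p)/.4)
E
python3 - <<'E'
from plan import *
p=cur
for a in list(range(90,19,-5)): 
    q=C(a); print(a,q.round(4),share(q-p).round(4)); p=q
E
```

```text
H cab [-0.06222874 -0.09414359]
TCP cab [-0.18186588 -0.14180757] z 0.19637393656245092
90 [-0.1822 -0.1191] [-0.0008 -0.0567]
85 [-0.184  -0.1093] [-0.0044 -0.0245]
80 [-0.185  -0.0993] [-0.0024 -0.0252]
75 [-0.1851 -0.089 ] [-0.0002 -0.0257]
70 [-0.1843 -0.0786] [ 0.0021 -0.026 ]
65 [-0.1825 -0.0681] [ 0.0045 -0.0261]
60 [-0.1798 -0.0577] [ 0.0069 -0.026 ]
55 [-0.176  -0.0474] [ 0.0094 -0.0256]
50 [-0.1713 -0.0374] [ 0.0119 -0.025 ]
45 [-0.1656 -0.0278] [ 0.0143 -0.0241]
40 [-0.1589 -0.0186] [ 0.0168 -0.0229]
35 [-0.1513 -0.01  ] [ 0.0191 -0.0215]
30 [-0.1428 -0.0021] [ 0.0213 -0.0197]
25 [-0.1335  0.005 ] [ 0.0233 -0.0178]
20 [-0.1234  0.0113] [ 0.0252 -0.0156]
```

Call:
apply_moves(targets=[1,0,0,0.068,0,1,0,0,0.068,0,1,0,0,0,0,1,0,-0.028,0,0,1,0,-0.028,0,0,1,-0.0044,-0.0245,0,0,1,-0.0024,-0.0252,0,0,1,0,-0.0257,0,0,1,0.002,-0.026,0,0,1,0.0045,-0.0261,0,0,1,0,0,0,0])

```text
clock: 17.75
position: [0.4497, 0.0777, 0.142]
ee_rot: [-2.891, -1.228, 0.0]
force: [0.2, 0.0, 0.3]
width: 0.009
```

```bash
python3 - <<'E'
from plan import *
print(s["force"],s["position"])
im,c=snap("wrist","w13")
im,c=snap("scene","s13"); crop(im,180,110,150,130,5,"s13a")
E
```

```text
H cab [-0.06222874 -0.09414359]
TCP cab [-0.18203457 -0.06769002] z 0.1419797579348637
[0.24657415 0.04390278 0.2617897 ] [0.44967464 0.07773803 0.14197976]
```

View pics/w13.png

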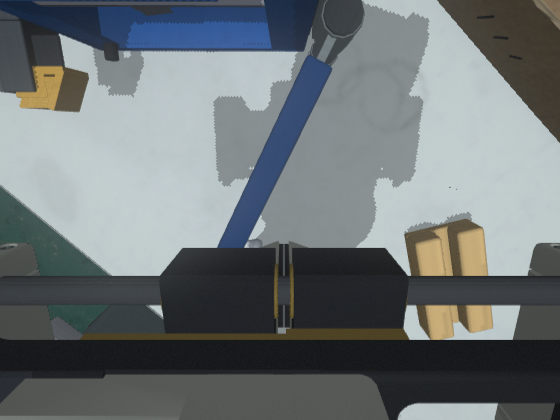

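View pics/s13a.png

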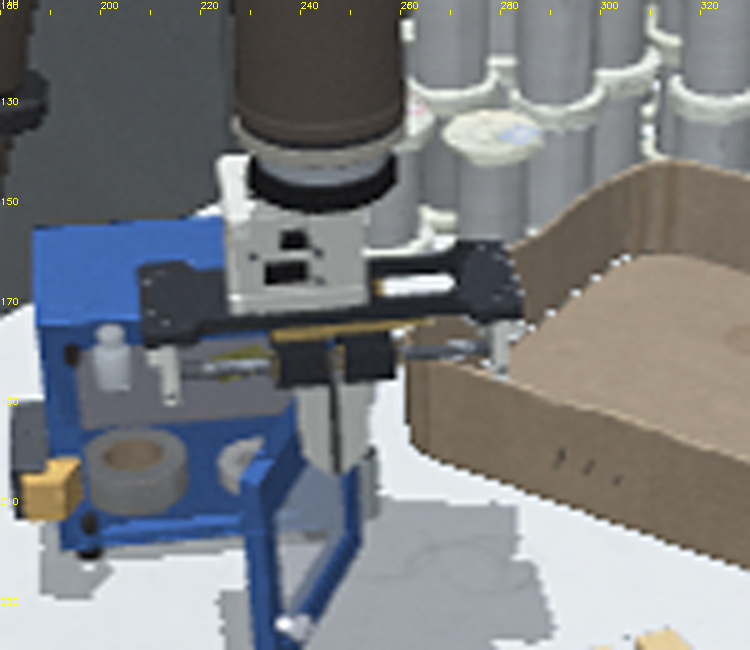

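Call:
apply_moves(targets=[1,0.007,-0.026,0,0,1,0.0094,-0.0256,0,0,1,0.012,-0.025,0,0,1,0.0143,-0.0241,0,0,1,0.0168,-0.0229,0,0,1,0.0191,-0.0215,0,0,1,0.0213,-0.0197,0,0,1,0.0233,-0.0178,0,0,1,0,0,0,0])

```text
clock: 18.98
position: [0.4321, 0.1643, 0.142]
ee_rot: [-2.891, -1.228, -0.0]
force: [-0.2, -0.7, -0.2]
width: 0.004
```

```bash
python3 - <<'E'
from plan import *
print(s["force"],s["position"])
im,c=snap("wrist","w14")
im,c=snap("scene","s14"); crop(im,180,110,150,130,5,"s14a")
p=cur
for a in [22,20,18,16,14,12,10,8,6,5,4,3,2,1,0]:
    q=C(a); print(a,q.round(4),share(q-p).round(4)); p=q
E
```

```text
H cab [-0.06222874 -0.09414359]
TCP cab [-0.13214864  0.00524765] z 0.14197774504179622
[-0.16688097 -0.67459988 -0.19926313] [0.432088   0.16433607 0.14197775]
22 [-0.1275  0.0089] [ 0.0116 -0.0091]
20 [-0.1234  0.0113] [ 0.0103 -0.0059]
18 [-0.1192  0.0135] [ 0.0105 -0.0055]
16 [-0.1149  0.0156] [ 0.0108 -0.0051]
14 [-0.1105  0.0175] [ 0.011  -0.0047]
12 [-0.106   0.0192] [ 0.0112 -0.0043]
10 [-0.1014  0.0208] [ 0.0114 -0.0039]
8 [-0.0968  0.0222] [ 0.0116 -0.0034]
6 [-0.0921  0.0234] [ 0.0117 -0.003 ]
5 [-0.0897  0.0239] [ 0.0059 -0.0013]
4 [-0.0874  0.0244] [ 0.006  -0.0012]
3 [-0.085   0.0248] [ 0.006  -0.0011]
2 [-0.0826  0.0252] [ 0.006 -0.001]
1 [-0.0802  0.0256] [ 0.006  -0.0008]
0 [-0.0777  0.0259] [ 0.0061 -0.0007]
```

View pics/w14.png

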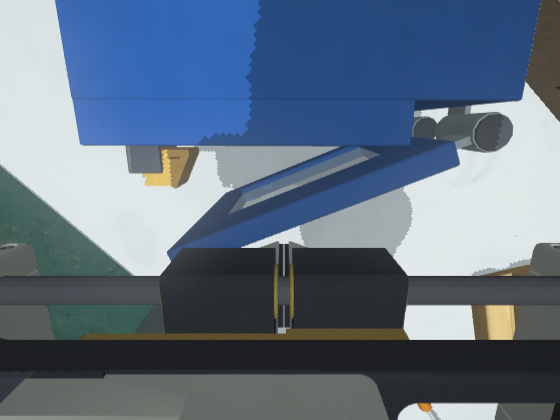

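View pics/s14a.png

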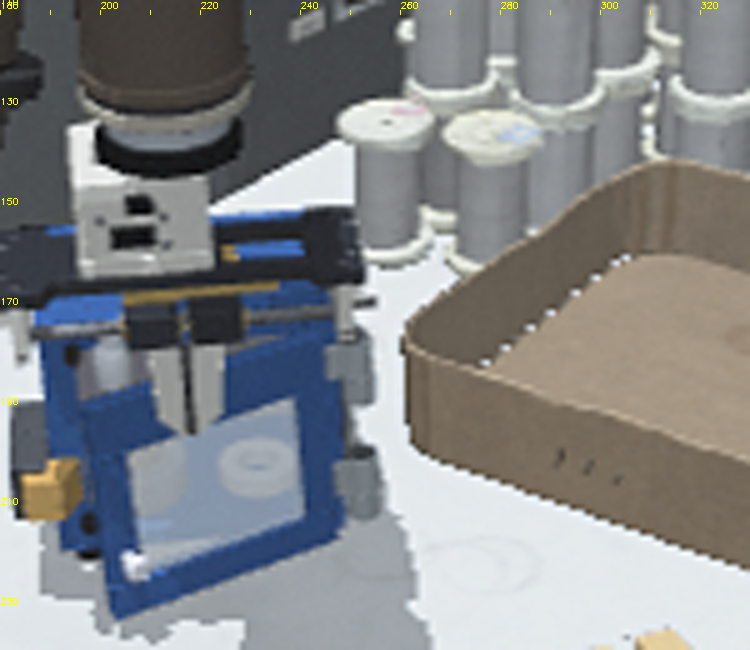

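Call:
apply_moves(targets=[1,0.0116,-0.0091,0,0,1,0.0103,-0.0059,0,0,1,0.0105,-0.0055,0,0,1,0.0108,-0.0051,0,0,1,0.011,-0.0047,0,0,1,0.0112,-0.0043,0,0,1,0,0,0,0])

```text
clock: 19.95
position: [0.4403, 0.1921, 0.1419]
ee_rot: [-2.892, -1.226, -0.0]
force: [-0.4, 0.2, -0.3]
width: 0.004
```

```bash
python3 - <<'E'
from plan import *
print(s["force"],s["position"])
im,c=snap("wrist","w15"); crop(im,100,90,200,170,4,"w15a")
im,c=snap("scene","s15"); crop(im,170,130,110,110,6,"s15a")
E
```

```text
H cab [-0.06222874 -0.09414359]
TCP cab [-0.10650172  0.01863178] z 0.14194549173336543
[-0.4145181   0.20010949 -0.3101001 ] [0.44034872 0.19206079 0.14194549]
```

View pics/w15a.png

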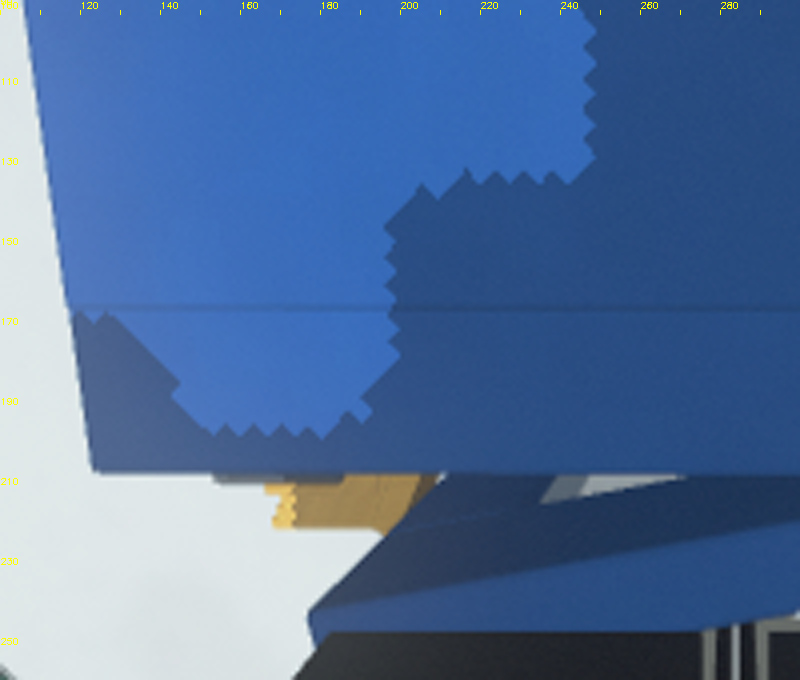

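View pics/s15a.png

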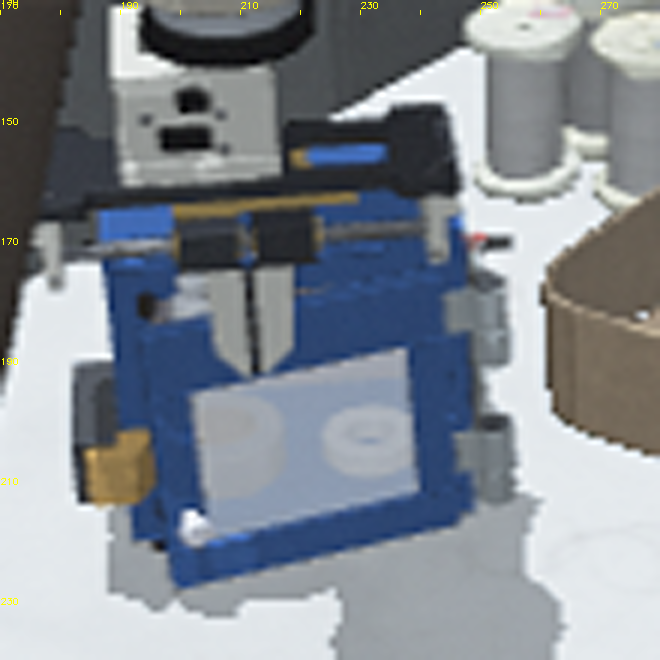

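Call:
apply_moves(targets=[1,0.0057,-0.002,0,0,1,0.0057,-0.0019,0,0,1,0.0058,-0.0017,0,0,1,0.0058,-0.0017,0,0,1,0.0058,-0.0015,0,0,1,0.0059,-0.0015,0,0,1,0.0059,-0.0013,0,0,1,0,0,0,0])

```text
clock: 21.05
position: [0.4483, 0.2071, 0.142]
ee_rot: [-2.892, -1.226, -0.001]
force: [0.0, 0.3, 0.1]
width: 0.005
```

```bash
python3 - <<'E'
from plan import *
print(Cm.T@s["force"][:2],s["force"])
im,c=snap("scene","s16"); crop(im,170,130,110,110,6,"s16a")
E
```

```text
H cab [-0.06222874 -0.09414359]
TCP cab [-0.09017259  0.02337562] z 0.1420173986781008
[0.20070586 0.16922765] [0.0183755  0.26188391 0.05500496]
```

View pics/s16a.png

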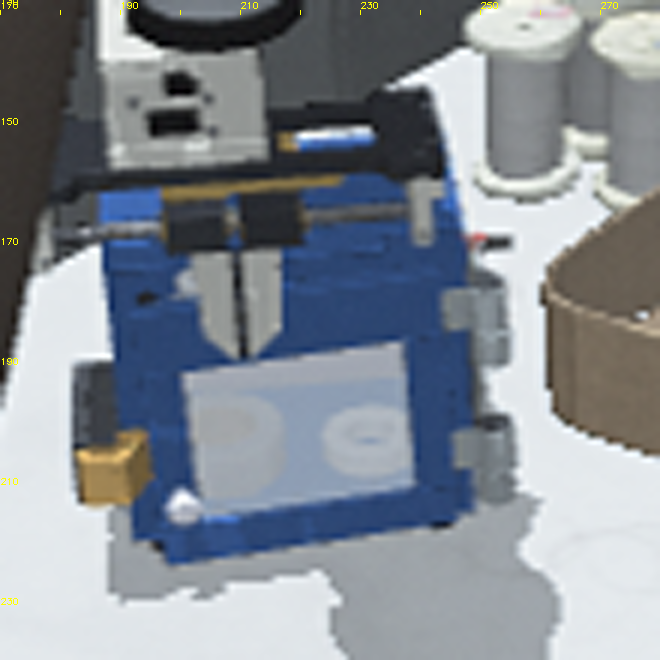

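Call:
apply_moves(targets=[1,0.004,-0.0008,0,0,1,0.004,-0.0008,0,0,1,0.004,-0.0008,0,0,1,0,0,0,0])

```text
clock: 21.6
position: [0.451, 0.2107, 0.142]
ee_rot: [-2.892, -1.226, -0.0]
force: [0.4, -0.0, -1.0]
width: 0.006
```

```bash
python3 - <<'E'
from plan import *
print(Cm.T@s["force"][:2],s["force"])
E
```

```text
H cab [-0.06222874 -0.09414359]
TCP cab [-0.08567718  0.0239562 ] z 0.1419541759777692
[ 0.24183204 -0.31654976] [ 0.39557588 -0.0469703  -0.98247888]
```

Call:
apply_moves(targets=[1,0.004,-0.0005,0,0,1,0.004,-0.0005,0,0,1,0,0,0,0])

```text
clock: 21.98
position: [0.4526, 0.2127, 0.1419]
ee_rot: [2.892, 1.226, -0.001]
force: [-1.8, -2.9, 2.5]
width: 0.002
```

```bash
python3 - <<'E'
from plan import *
print(Cm.T@s["force"][:2],s["force"])
im,c=snap("scene","s17"); crop(im,170,130,110,110,6,"s17a")
im,c=snap("wrist","w17"); crop(im,100,90,200,170,4,"w17a")
E
```

```text
H cab [-0.06222874 -0.09414359]
TCP cab [-0.08315282  0.02421136] z 0.14188401948066512
[-3.31345167 -0.73210746] [-1.78264821 -2.88740518  2.53545359]
```

View pics/s17a.png

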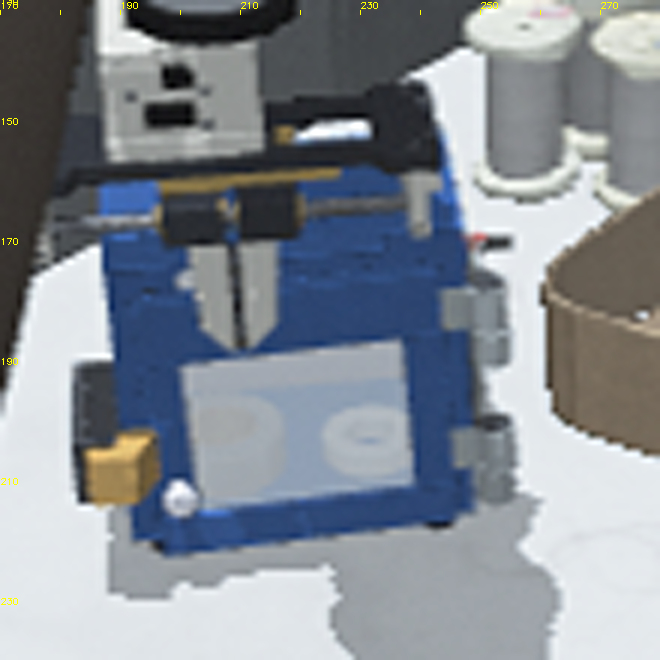

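View pics/w17a.png

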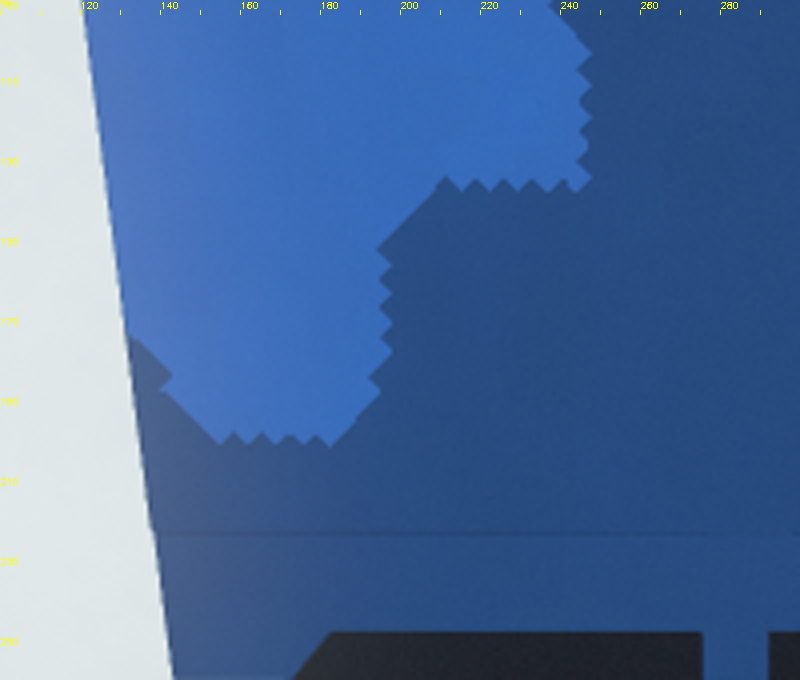

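Call:
apply_moves(targets=[1,0.0015,0,0,0,1,0.001,0,0,0,1,0,0,0,0])

```text
clock: 22.45
position: [0.453, 0.2132, 0.1418]
ee_rot: [2.892, 1.225, -0.002]
force: [-3.8, -6.1, 4.9]
width: 0.005
```

```bash
python3 - <<'E'
from plan import *
print(Cm.T@s["force"][:2],s["force"])
im,c=snap("scene","s18"); crop(im,170,180,60,50,12,"s18a")
E
```

```text
H cab [-0.06222874 -0.09414359]
TCP cab [-0.08255177  0.02430608] z 0.14183669556236686
[-6.96327856 -1.53283226] [-3.75036073 -6.06396054  4.94826589]
```

View pics/s18a.png

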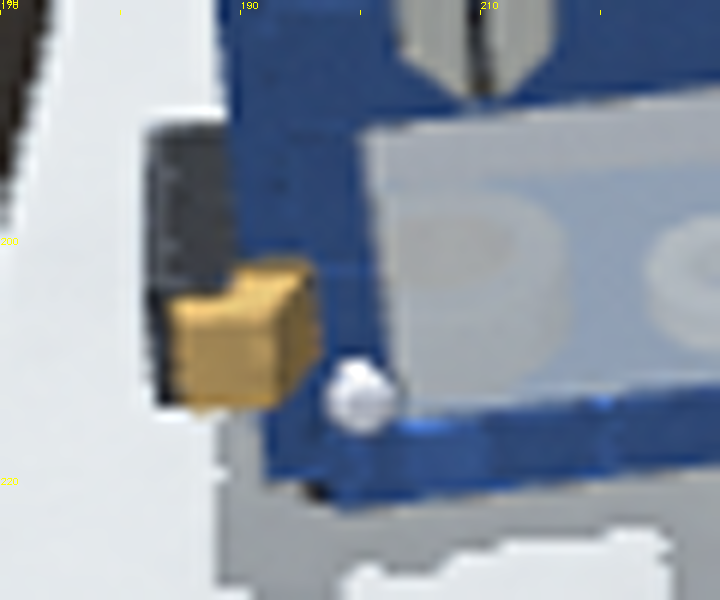

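Call:
apply_moves(targets=[1,-0.01,0,0,0,1,-0.06,0,0,0,1,-0.12,0,0,0,1,-0.1,0,-0.05,0,1,0,0,-0.1,0,1,0,0,0,0])

```text
clock: 23.25
position: [0.3749, 0.1316, 0.2046]
ee_rot: [2.892, 1.225, 0.011]
force: [-0.4, 0.6, -0.1]
width: 0.006
```

```bash
python3 - <<'E'
from plan import *
print(Cm.T@s["force"][:2],s["force"],s["position"])
im,c=snap("scene","s19"); crop(im,170,140,110,90,7,"s19a")
im,c=snap("wrist","w19"); crop(im,100,0,200,160,4,"w19a")
im,c=snap("top","t19"); crop(im,135,120,120,120,5,"t19a")
E
```

```text
H cab [-0.06222874 -0.09414359]
TCP cab [-0.19546068  0.02350132] z 0.20461159212092178
[0.18009659 0.6743369 ] [-0.35840501  0.59892477 -0.05358698] [0.37489134 0.13162289 0.20461159]
```

View pics/s19a.png

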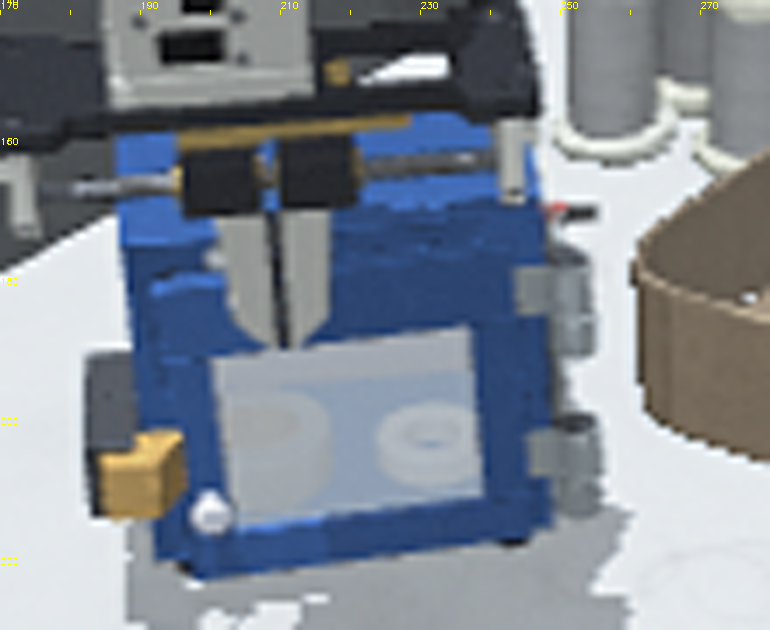

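View pics/w19.png

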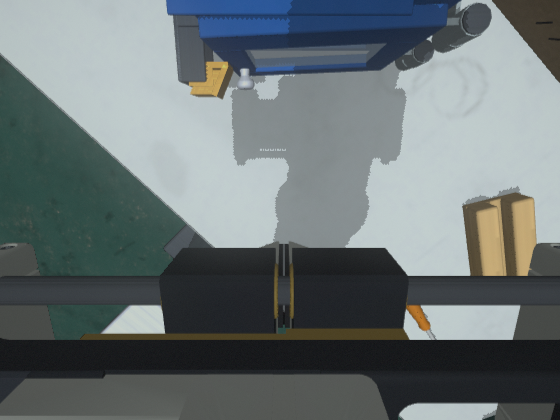

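View pics/t19a.png

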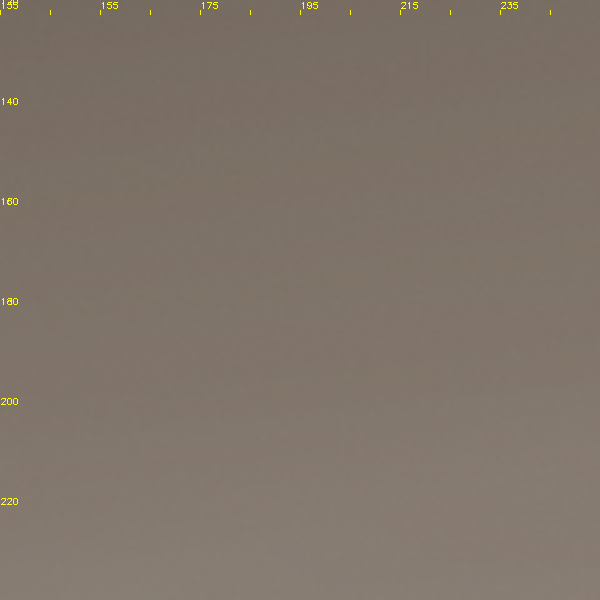

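```bash
python3 - <<'E'
from plan import *
S=cam("scene"); W=cam("wrist",s); im=cv2.imread("pics/w19.png"); crop(im,160,20,110,90,7,"w19a")
H=H
def door(a,yd,xd,z):
    a=np.radians(a); Rm=np.array([[np.cos(a),-np.sin(a)],[np.sin(a),np.cos(a)]]); l=H+Rm@np.array([xd,yd+.094]); return np.r_[Cm@l+O,z]
for a in (0,1.7,4,6,8):
    P=[door(a,.072,-.006,.022),door(a,.072,-.006,.162),door(a,.072,-.006,.08),door(a,-.072,-.006,.022)]
    e=door(a,.072,-.006,.08); print(a,"edge x",(Cm.T@(e[:2]-O))[0].round(4),"scene crop",((proj(S,P)+.43-[170,140])*7).round(0).tolist(),"wrist",proj(W,P[:3]).round(1).tolist())
print("bolt tip crop",((proj(S,[[*(Cm@[-.078,.066]+O),.08],[*(Cm@[-.078,.066]+O),.093]])+.43-[170,140])*7).round(0))
E
```

```text
H cab [-0.06222874 -0.09414359]
TCP cab [-0.19741383  0.02424785] z 0.2016707471274322
0 edge x -0.0682 scene crop [[183.0, 563.0], [153.0, 272.0], [171.0, 446.0], [527.0, 533.0]] wrist [[235.5, 65.1], [198.8, 19.6], [225.0, 52.1]]
1.7 edge x -0.0732 scene crop [[184.0, 570.0], [153.0, 278.0], [172.0, 452.0], [528.0, 534.0]] wrist [[236.0, 70.5], [199.8, 29.4], [225.6, 58.7]]
4 edge x -0.0798 scene crop [[186.0, 578.0], [155.0, 286.0], [173.0, 461.0], [529.0, 535.0]] wrist [[236.8, 77.7], [201.7, 42.4], [226.7, 67.5]]
6 edge x -0.0855 scene crop [[188.0, 586.0], [157.0, 293.0], [175.0, 469.0], [530.0, 536.0]] wrist [[237.7, 83.8], [203.6, 53.5], [227.9, 75.1]]
8 edge x -0.0913 scene crop [[190.0, 594.0], [160.0, 301.0], [178.0, 476.0], [531.0, 537.0]] wrist [[238.8, 89.9], [205.8, 64.3], [229.3, 82.5]]
bolt tip crop [[186. 458.]
 [183. 431.]]
```

View pics/w19a.png

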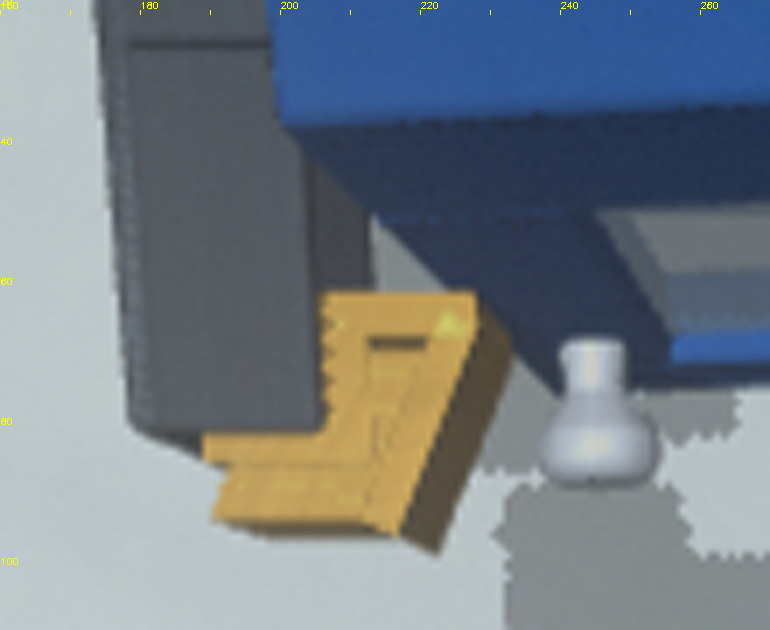

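```bash
python3 - <<'E'
from plan import *
im,W=snap("wrist","w20"); crop(im,160,0,110,90,7,"w20a"); im2,S=snap("scene","s20"); crop(im2,170,150,60,80,9,"s20a")
a18=cv2.imread("pics/s18.png")
# knob shift between pressed and now
t=a18[206:219,193:208]; r=cv2.matchTemplate(im2[200:226,187:214],t,cv2.TM_CCOEFF_NORMED); print(r.max(),cv2.minMaxLoc(r)[3],"(6,6)=same")
g=lambda i:cv2.cvtColor(i,cv2.COLOR_BGR2GRAY).astype(np.float32)
print(cv2.phaseCorrelate(g(a18)[206:220,193:208],g(im2)[206:220,193:208],cv2.createHanningWindow((15,14),cv2.CV_32F)))
s2=arm.observe(); print(s["position"],s2["position"],s2["dq"].round(3))
E
```

```text
H cab [-0.06222874 -0.09414359]
TCP cab [-0.19741383  0.02424785] z 0.2016707471274322
0.96907675 (6, 6) (6,6)=same
((0.8575237418896426, 0.9864165402825442), 1.0644639910591973)
[0.37299524 0.13074146 0.20167075] [0.37250548 0.13056616 0.20117228] [-0.001  0.005  0.003 -0.001 -0.001  0.005  0.002]
```

View pics/w20a.png

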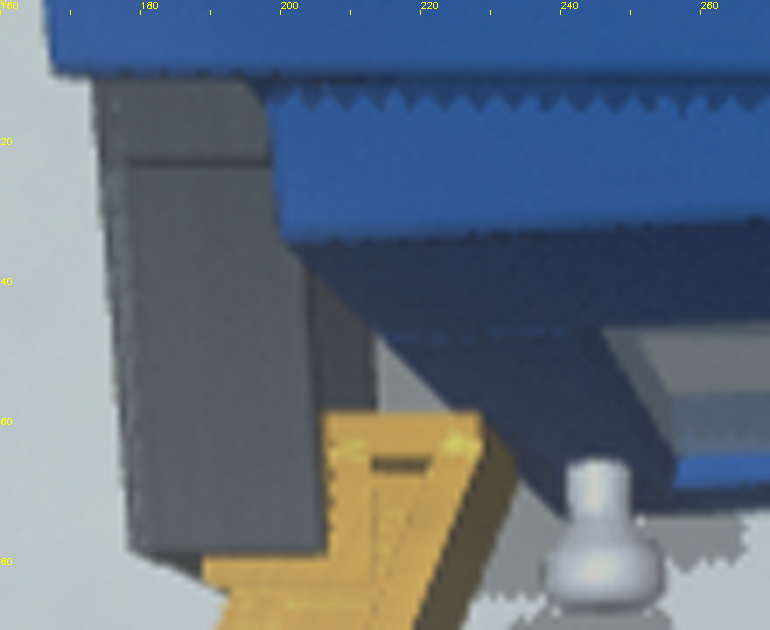

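View pics/s20a.png

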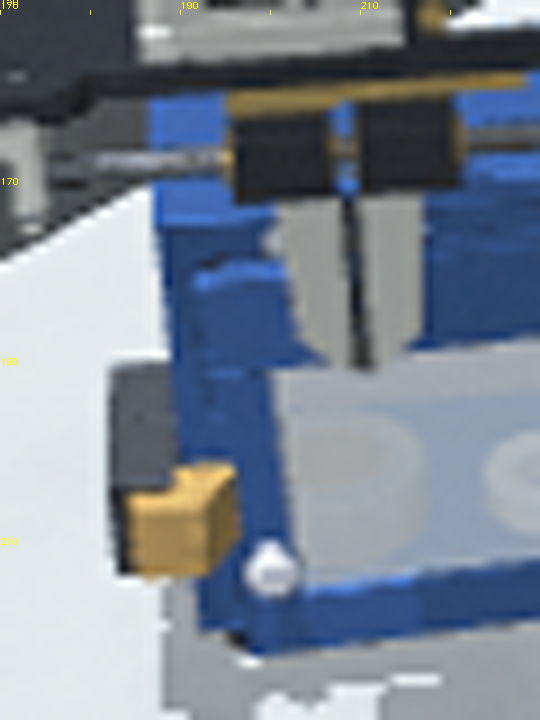

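```bash
python3 - <<'E'
from plan import *
W=cam("wrist",s); f=-.43
T=lambda n,x,y,z: print(n,((Cm.T@(onz(W,(160+x/7+f,y/7+f),z)[:2]-O))*1000).round(1))
T("lip corner (-67,85)",52,75,.176)
T("door inner-face top at lip?",247,75,.162)
T("door outer top corner",287,243,.162)
T("door outer bottom corner",560,515,.022)
T("door top outer, right part",770,218,.162)
T("bolt back top edge tip (-78,66)",480,412,.093)
T("bolt back top edge left",325,412,.093)
T("housing outer corner",130,548,.097)
E
```

```text
H cab [-0.06222874 -0.09414359]
TCP cab [-0.19788075  0.02447716] z 0.20117227851416686
lip corner (-67,85) [-68.7  84.7]
door inner-face top at lip? [-64.4  73.9]
door outer top corner [-76.3  71.5]
door outer bottom corner [-76.4  68.4]
door top outer, right part [-74.4  32.5]
bolt back top edge tip (-78,66) [-76.1  67.7]
bolt back top edge left [-76.1  84.9]
housing outer corner [-90.7 106.6]
```

```bash
python3 - <<'E'
import cv2,numpy as np
g=lambda n:cv2.cvtColor(cv2.imread(f"pics/{n}.png"),cv2.COLOR_BGR2GRAY).astype(np.float32)
def ecc(a,b,x,y,w,h):
    M=np.eye(2,3,dtype=np.float32)
    r,M=cv2.findTransformECC(g(a)[y:y+h,x:x+w],g(b)[y:y+h,x:x+w],M,cv2.MOTION_TRANSLATION,(3,200,1e-6),None,1); return round(r,4),M[:,2].round(3)
for b in ("s17","s19","s20"):
    print(b,"knob",ecc("s18",b,192,206,17,16),"pane edge",ecc("s18",b,206,206,35,14),"bolt",ecc("s18",b,180,199,14,18))
print("bolt start",ecc("scene0","s20",180,199,14,18))
E
```

```text
s17 knob (0.9915, array([0.037, 0.156], dtype=float32)) pane edge (0.9971, array([0.087, 0.039], dtype=float32)) bolt (0.9999, array([0.004, 0.003], dtype=float32))
s19 knob (0.9579, array([0.086, 0.353], dtype=float32)) pane edge (0.9623, array([0.299, 0.257], dtype=float32)) bolt (0.982, array([-0.062, -0.143], dtype=float32))
s20 knob (0.9579, array([0.088, 0.363], dtype=float32)) pane edge (0.9622, array([0.311, 0.265], dtype=float32)) bolt (0.9822, array([-0.064, -0.135], dtype=float32))
bolt start (0.9342, array([0.043, 0.008], dtype=float32))
```

```bash
python3 - <<'E'
from h import *
a=cv2.imread("pics/scene0.png");b=cv2.imread("pics/s20.png")
for n,(x,y,w,h) in {"bottle":(365,215,26,50),"driver":(270,265,50,45)}.items(): print(n,np.abs(a[y:y+h,x:x+w].astype(int)-b[y:y+h,x:x+w]).mean())
print(arm.observe()["clock"],arm.observe()["force"]); print(arm.sign_off())
E
```

```text
bottle 0.7833333333333333
driver 6.228296296296296
23.5 [-0.10424354  0.5226967  -0.37732623]
the job is handed in; nothing more can be done
None
```

The door is hung on both pintles, shut behind the latch, and I handed the job in at 23.5 s with the arm clear. `sign_off` gave no verdict.

**Hanging:** I found the cabinet, pintles and door with the wrist camera. The pintles stood about +5 mm in x and −1 mm in y from nominal. I gripped the top rail at 30 N and brought the door in at a right angle. It then went down in 1 mm steps without catching, and met the shoulders at the expected height to within about 0.3 mm. The net upward load there was about 8 N.

**Shutting:** After letting go I pushed the outer face round with closed fingers. The wrist readings between moves never passed about 9 N.

**Last checks:**
- **Latch:** the bolt shows out in front of the door edge, within 0.05 px of its starting place.
- **Door position:** the door was still between the last two scene pictures. They put its edge close to home, about −73 mm, by how far it sprang back after I let go.
- **Disagreement:** the wrist view read −76.3 mm uncorrected and about −74.6 mm after correcting for the lip. Both are inside the −77.5 mm limit. The bolt showed an error in the opposite direction, though, so that view is only good to about 2 mm.
- **Loose items:** the bottle's picture is unchanged. The screwdriver's picture differs a little (mean 6 grey levels); I took this to be the arm's shadow, but did not check it before handing in. The ring gauge shows in its place through the pane by eye; I did not measure it. The fingers hid the check weight in the last picture, so I did not check it. The arm never went near any of the four.

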